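# Lean a carving panel on the easel and lock its keeper collar

### The job

Lean the small carved wooden panel lengthwise on the sloped easel, carved face outwards, its foot flat against the ledge, midway across the board and straight. Then turn the easel's lock collar until the handle arm lines up with the brass line on the board, so that the collar's wing comes over the top of the panel and keeps it in. Leave the other things on the bench where they are.

Things in the scene. Friction and masses are not known exactly. Their poses are not given: they have to be found in the camera images.
- panel_center (a point): centre of the loose panel, a pale wooden board 140 x 58 x 22 mm, about 0.13 kg, with a shallow carved rosette (3 mm proud) on one broad face; it starts flat on the bench, rosette up, this point 11 mm above the bench. Axes: x along its length, y across its width, z out of the rosette face. Either end may be up on the easel.
- easel: fixed sloped back board of a wooden easel, 130 x 265 mm, rising at 40 degrees. Origin on its upper surface at the inner face of the ledge, midway across. Axes: x up the slope, y across, z square out of the board (40 degrees off vertical). Ledge at the foot: 110 mm wide, 16 mm high, x = -14 to 0. Panel fully home: its centre at x = 70, y = 0, z = 11 mm.
- pivot (a point): point on the face of the easel board where the collar's axis stands (parallel to the easel's z), at x = 180, y = 0 mm of the easel; same axes as the easel. The collar's hub is 72 mm across and reaches 31 mm off the board, its brass cap 37 mm.
- locked_mark (a point): middle of the locked mark, a brass line 20 mm long on the face of the easel board, running straight up the slope from the collar, 56 mm above its axis. A small brass dot at the easel's -y side, 55 mm from the axis, marks fully open.
- collar (a joint): angle (rad) of the captive steel lock collar about the easel's +z (counter-clockwise seen from its face). 0: open, handle arm towards the easel's -y. Locked at 1.571: handle arm straight up the slope on the brass line, wing down the slope over the panel. It can go too far, to a stop at 2.0. It starts between 0 and 0.35; friction (2.5 N at the handle) keeps it where it is left.
- handle_grip (a point): point on the axis of the handle, a round wooden peg 20 mm in diameter standing square out of the board on the end of the collar's handle arm, 60 mm from the collar's axis. The peg runs from 33 to 85 mm off the board; this point is at 64 mm. Axes turn with the collar: x the way the handle moves as it locks, z out of the board.
- wing_tip (a point): underside of the tip of the collar's wing, a flat steel lug 24 mm wide opposite the handle arm; 64 mm from the collar's axis, 26 mm off the board, so it passes 4 mm above a panel that lies home. While the collar is open the wing points across the board, clear of the panel.
- mallet: bystander: wooden carver's mallet standing on its head, 90 mm across, 230 mm tall; origin at the centre of its underside
- tin: bystander: round tin, 80 mm across, 100 mm tall; origin at the centre of its underside
- glue: bystander: white bottle, 64 mm across, 150 mm tall; origin at the centre of its underside
Not all that is in view belongs to the job. There is more than one size of the part that bears panel_center; the job needs the smallest.

How it is judged:
By the outcome, as a careful person would: the job done as asked, in the order asked, and still so for the second after the job is handed in, with the robot touching nothing.
It also fails if it takes over 56 s, if anything falls off the work surface, if the arm or the gripper's body presses on something with over 40 N, if the wrist force passes 120 N, or if a joint passes its speed limit or range.

### The arm

A 6-joint arm with a two-finger parallel gripper is mounted at the origin on the work surface. World frame = base frame: x ahead of the robot, y to its left, z up, the work surface at z = 0. Lengths are in m, angles in rad, forces in N, time in s.
With the tool pointing down it reaches from about 0.375 to 0.925 m from the base axis. Payload 5.7 kg.
Tool frame: the origin (TCP) lies on the mounting face of the last link; the fingertips stand 173 mm ahead of it and the grasp point (between the pads) lies 155 mm ahead of it; z points along the fingers, x is the direction in which the jaws open and shut, and the axes are right-handed (so a half turn about z gives the same grasp; the last joint's range is limited). The gripper opens to 85 mm and grips with 20 to 120 N. Pads are 22 mm wide; open, the fingers measure 114 mm over their backs; the gripper's body (76 mm by 85 mm) begins 54 mm behind the grasp point. The pads swing forward as they close: fully open they stand 13 mm farther back than shut.
Start: joints at [-1.453, 0.359, 1.51, -0, 1.272, -0.115], TCP at [0.138, -0.584, 0.405] pointing down, gripper open.
Joint ranges: [-2.97, 2.97], [-1.01, 2.36], [0.21, 2.38], [-0.96, 4.11], [0.2, 2.71], [-2.98, 2.98]. Speed limits (rad/s): [2.39, 2.39, 3.14, 3.14, 3.14, 3.14].

### API

Orientations are given as [roll, pitch, yaw] about the fixed x, y, z axes, in that order (R = Rz(yaw) Ry(pitch) Rx(roll)).
In Python, from rig import status, get_image, ctrl gives the robot as it stands.
- The arm moves only by the tool drive_tool, never from a script. Its argument "commands" is a list of rows, each an object with "xyz": the shift along the tool's x, y, z in units of 50 mm (1.0 is 50 mm), a list of three; "rotation": the turn, a rotation vector about the tool's x, y, z in degrees, a list of three; "jaw": the gripper command: -1 is fully open, 1 is shut, values between are in proportion. In form: [{"xyz": [dx, dy, dz], "rotation": [ax, ay, az], "jaw": jaw}, ...]. A call has 1 to 12 rows; each row is the pose to reach, as a shift and turn from the pose commanded when the call began, along the tool's axes at that moment; what a row does not reach only later rows make up. A row lasts 1/10 s, in which the tool goes at most 50 mm and 8.59 degrees, less where a joint would pass 70% of its speed; a pose out of reach is approached as far as the arm can. A call with a gripper value outside its range is refused whole. The fingers move at their own pace and stop on an object; "force" is the grip in N (left out, the last holds). Time passes only in rows, so rows that repeat a pose let the fingers close. It gives the time, the measured TCP pose, the force and the opening at its end, in the units of the state.
- status.get_obs(): the state, without advancing time (a new reading comes with each control period).
- get_image(name): name is "scene" or "top" or "wrist"; returns a dict with "pixels" (400x640x3 uint8, red, green, blue), "fx", "fy", "cx", "cy" (pixels), "rvec" (rotation vector, rad) and "tvec" (3), from world to camera coordinates, as OpenCV has them. Camera axes: x right, y down, z forward; pixel columns grow to the right and rows downward; lengths in m; the calibration is good to about 2 mm. A picture is of the moment at which its call begins. There is no depth.
- ctrl.sign_off(): hands the job in, once; it reports no verdict.
The state is a dict: "clock": time; "joints": joint angles; "qvel": joint speeds; "tau": joint torques, N m; "eef_pos": TCP position; "ee_rot": TCP orientation; "force": force on the tool from outside, world axes, zero at the start; "wrist_torque": the same for the moment, N m; "width": finger opening in m.
Only numpy, scipy, OpenCV 4.12 (cv2) and the standard library are available. Lean on these libraries where they do the work, as an engineer would, in place of code of your own. Each camera call takes 0.05 s, during which the arm holds its last target.

## Working session

There is one attempt and no reset: what is moved stays moved. The work goes in short steps, Python scripts to look and compute and a tool call to move; the robot and the scene stay as the last step left them, time stands still between calls to the robot, and variables do not carry over. Pictures are saved under pics/ and viewed, and the job is handed in when it is done.

Besides the shell and the picture viewer there is one more tool, called after "Emit:" as name([rows], argument=value, ...), one row to a line, values as JSON. drive_tool: Moves the arm, as the interface text tells. Its arguments: {"type":"object","properties":{"commands":{"type":"array"},"force":{"type":"number"}},"required":["commands"]}

```bash
mkdir -p pics; ls
python3 - <<'E'
from rig import status,get_image
import cv2,numpy as np
o=status.get_obs();print({k:np.round(v,3).tolist() for k,v in o.items()})
for n in("scene","top","wrist"):
    d=get_image(n);cv2.imwrite(f"pics/{n}0.png",d["pixels"][:,:,::-1]);print(n,d["fx"],d["fy"],d["cx"],d["cy"],d["rvec"],d["tvec"])
    np.savez(f"pics/{n}0.npz",**d)
E
```

```text
pics
{'clock': 0.0, 'joints': [-1.453, 0.36, 1.511, -0.0, 1.272, -0.115], 'qvel': [-0.0, 0.0, 0.001, -0.001, 0.001, -0.001], 'tau': [-0.004, -52.763, -27.862, -0.001, 0.013, -0.0], 'eef_pos': [0.138, -0.583, 0.404], 'ee_rot': [-3.141, 0.002, -1.338], 'force': [0.689, -0.644, -0.806], 'wrist_torque': [-0.057, 0.064, 0.032], 'width': 0.086}
scene 399.2814004830256 399.2814004830256 317.7055021364974 196.60280093682357 [ 1.93436649  1.84092419 -0.52113503] [ 0.01590297 -0.3751967   1.58027974]
top 399.5463934693366 399.5463934693366 319.83751653328625 207.5060702272939 [ 2.1210635  -2.17365663  0.1131066 ] [-0.02980195  0.57389177  1.43898337]
wrist 292.84540897921215 292.84540897921215 320.302598945718 194.89786411326116 [-2.26777002  1.79062478  0.27879115] [-0.59876382 -0.03918987  0.37998288]
```

View pics/scene0.png

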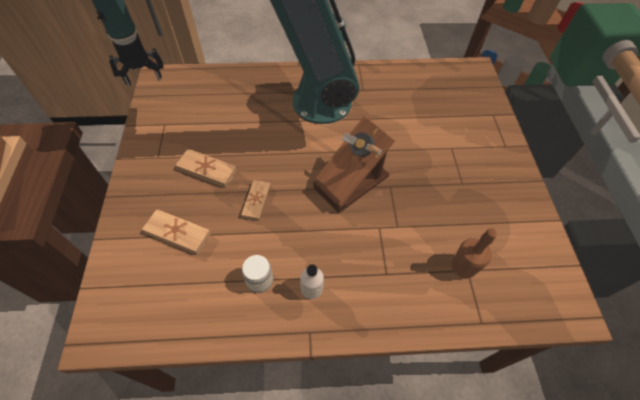

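View pics/top0.png

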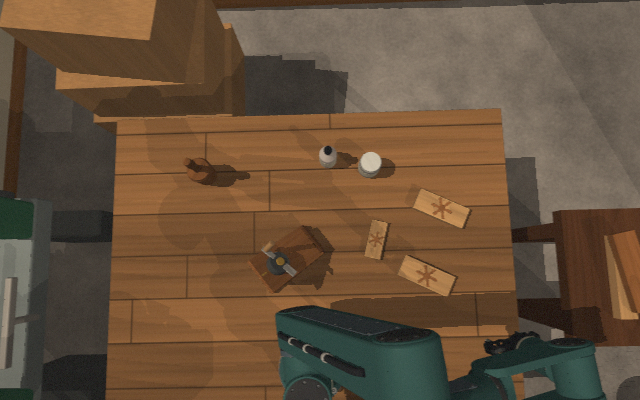

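View pics/wrist0.png

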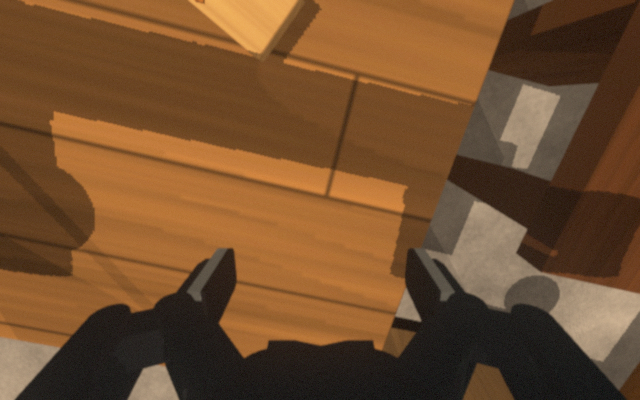

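Three panels are in the top view: (377,239), (427,275) and (441,208). The one at (377,239), also seen at (256,200) in the scene view, is clearly the smallest. I'll confirm that in an enlarged crop and enlarge the easel too.

Run:
```python
import cv2,numpy as np
t=cv2.imread("pics/top0.png");s=cv2.imread("pics/scene0.png")
a=cv2.resize(t[180:300,235:475],None,fx=3.3,fy=3.3,interpolation=cv2.INTER_CUBIC)
cv2.imwrite("pics/ctop.png",a)
cv2.imwrite("pics/ceas.png",cv2.resize(s[110:220,230:400],None,fx=4.7,fy=4.7,interpolation=cv2.INTER_CUBIC))
cv2.imwrite("pics/ceast.png",cv2.resize(t[215:305,235:395],None,fx=5,fy=5,interpolation=cv2.INTER_CUBIC))
```

```text
(no output)
```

View pics/ctop.png

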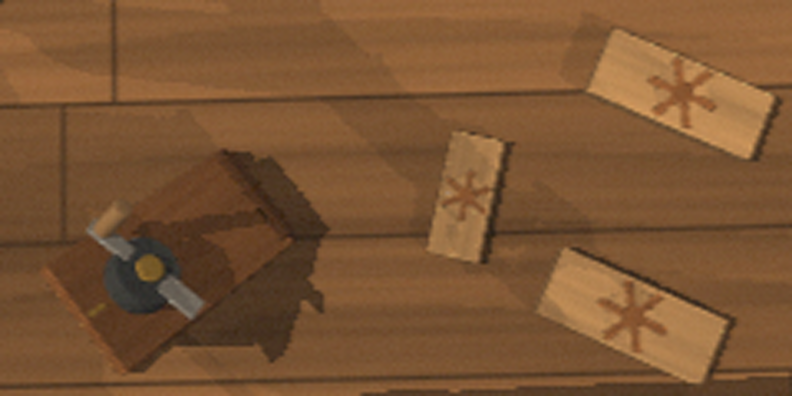

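View pics/ceas.png

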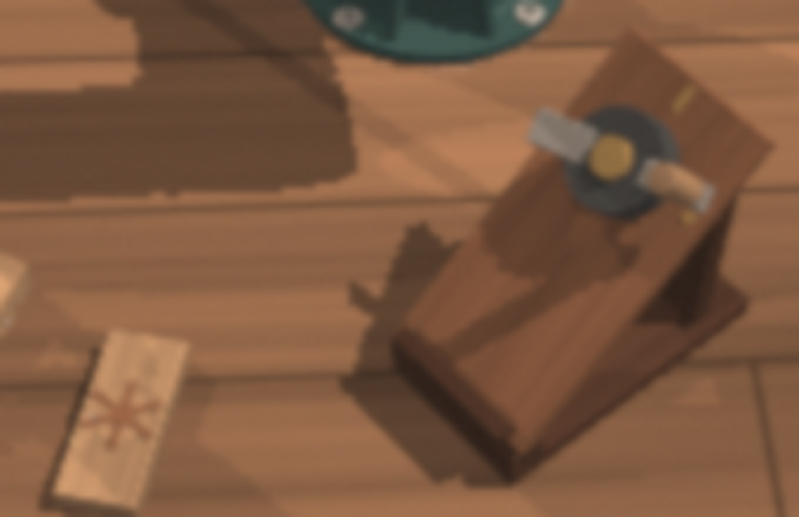

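View pics/ceast.png

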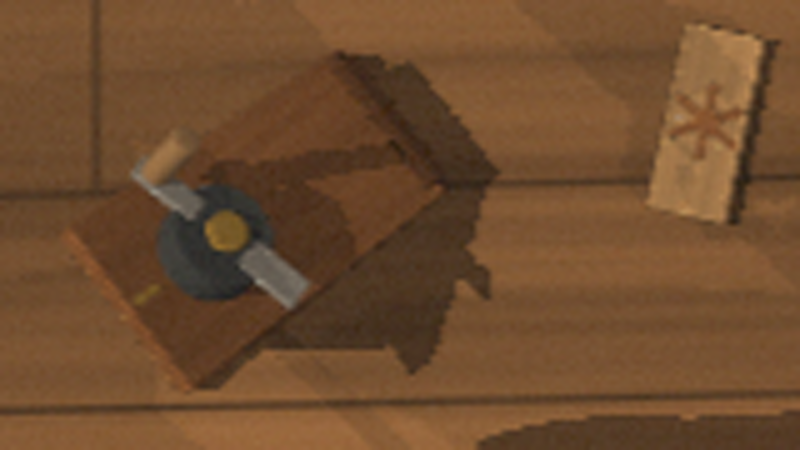

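```bash
cat > h.py <<'E'
import numpy as np,cv2
from scipy.optimize import least_squares
from scipy.spatial.transform import Rotation as R
def cam(n):
    return dict(np.load(f"pics/{n}.npz"))
def proj(d,P):
    K=np.array([[d["fx"],0,d["cx"]],[0,d["fy"],d["cy"]],[0,0,1]],float)
    return cv2.projectPoints(np.asarray(P,float).reshape(-1,3),d["rvec"],d["tvec"],K,None)[0].reshape(-1,2)
def easelR(yaw): # x up slope horizontally along yaw
    c,s=np.cos(np.radians(40)),np.sin(np.radians(40))
    M=np.array([[c,0,-s],[0,1,0],[s,0,c]])
    return R.from_euler('z',yaw).as_matrix()@M
E
python3 - <<'E'
from h import *
S,T=cam("scene0"),cam("top0")
def sc(*p): return np.array(p)/4.7+[230,110]
def tc(*p): return np.array(p)/5+[235,215]
def t3(*p): return np.array(p)/3.3+[235,180]
def f(p,full=False):
    o=p[:3];M=easelR(p[3]);L=p[4];a=p[5]
    # handle dir: angle a from -y, ccw about z: -y -> +x
    hd=np.array([np.sin(a),-np.cos(a),0])
    e=lambda *q:o+M@np.array(q)
    mark,cap,dot=e(.236,0,0),e(.18,0,.037),e(.18,-.055,0)
    c1,c2=e(L,.065,0),e(L,-.065,0)
    pg=o+M@(np.array([.18,0,.085])+.06*hd)
    wt=o+M@(np.array([.18,0,.028])-.064*hd)
    r=[]
    for d,P,uv in[(S,mark,sc(683,99)),(S,cap,sc(611,157)),(S,dot,sc(687,218)),(S,c1,sc(630,32)),(S,c2,sc(775,147)),
      (T,mark,tc(146,294)),(T,cap,tc(226,230)),(T,c2,tc(65,232)),(T,c1,tc(190,388)),(T,pg,tc(182,138)),(T,wt,tc(297,295)),(S,wt,sc(537,130)),(S,pg,sc(650,172))]:
        r.append(proj(d,P)[0]-uv)
    return np.array(r) if full else np.ravel(r)
best=None
for y in np.arange(-3,3.2,.5):
    s=least_squares(f,[.5,0,.05,y,.251,.2],loss='soft_l1')
    if best is None or s.cost<best.cost:best=s
print(best.cost,np.round(best.x,4),"yaw deg",np.degrees(best.x[3]));print(np.round(f(best.x,True),2))
o=best.x[:3];M=easelR(best.x[3])
def g(p,full=False):
    Rz=R.from_euler('z',p[2]).as_matrix();r=[]
    C=[[p[0],p[1],.022]+Rz@[a*p[3]/2,b*p[4]/2,0] for a,b in[(1,1),(1,-1),(-1,-1),(-1,1)]]
    for d,Q in[(T,[t3(455,131),t3(507,143),t3(485,263),t3(428,250)]),(S,[sc(135,512),sc(52,492),sc(110,330),sc(190,345)])]:
        r+=list(proj(d,C)-Q)
    return np.array(r) if full else np.ravel(r)
b=None
for y in np.arange(-3.2,3.2,.3):
    s=least_squares(g,[.5,-.2,y,.14,.058])
    if b is None or s.cost<b.cost:b=s
print(b.cost,np.round(b.x,4),np.degrees(b.x[2]));print(np.round(g(b.x,True),2))
E
```

```text
5.832733356943354 [ 0.4498 -0.0045  0.0493  2.213   0.2496  0.3058] yaw deg 126.79368138207947
[[-0.1   0.46]
 [-0.8   0.23]
 [-0.03  0.2 ]
 [-0.54 -0.84]
 [-1.73 -0.71]
 [-1.03  0.16]
 [-0.31  0.03]
 [-0.02 -1.45]
 [-0.56 -0.15]
 [-0.11  0.74]
 [-0.34  0.06]
 [-1.06 -0.27]
 [ 1.94  0.89]]
9.575588489573828 [ 0.4538 -0.2468 -3.394  -0.1376 -0.0604] -194.46310812224405
[[-1.14 -0.99]
 [-0.87 -0.96]
 [-2.01 -0.75]
 [-0.93 -0.59]
 [-0.68 -1.51]
 [-1.32 -0.65]
 [-1.4  -0.76]
 [-1.07 -0.88]]
```

```bash
cat >> h.py <<'E'
D=np.degrees
def wrist_ik(Rt,q1,q23):
    A=(R.from_euler('z',q1)*R.from_euler('y',q23)).as_matrix()
    B=A.T@Rt
    # B=Rz(q4)Ry(q5)Rz(q6+pi), q5 in (0,pi)
    q4,q5,q6=R.from_matrix(B).as_euler('ZYZ')
    return D([q4,q5,(q6-np.pi+np.pi)%(2*np.pi)-np.pi])
E
python3 - <<'E'
from h import *
M=easelR(np.radians(126.8))
for sgn in(1,-1):
    x=M[:,1]*sgn; z=-M[:,2]; y=np.cross(z,x); Rt=np.stack([x,y,z],1)
    for q1 in(-.2,0,.1,.3):
        for q23 in(1.5,1.8,2.1): print(sgn,q1,q23,np.round(wrist_ik(Rt,q1,q23)))
E
```

```text
1 -0.2 1.5 [ 30. 122. 142.]
1 -0.2 1.8 [ 27. 107. 133.]
1 -0.2 2.1 [ 25.  92. 125.]
1 0 1.5 [ 35. 116. 153.]
1 0 1.8 [ 32. 102. 143.]
1 0 2.1 [ 31.  87. 134.]
1 0.1 1.5 [ 37. 113. 158.]
1 0.1 1.8 [ 34.  99. 148.]
1 0.1 2.1 [ 34.  84. 138.]
1 0.3 1.5 [ 39. 106. 167.]
1 0.3 1.8 [ 37.  92. 157.]
1 0.3 2.1 [ 38.  78. 146.]
-1 -0.2 1.5 [ 30. 122. -38.]
-1 -0.2 1.8 [ 27. 107. -47.]
-1 -0.2 2.1 [ 25.  92. -55.]
-1 0 1.5 [ 35. 116. -27.]
-1 0 1.8 [ 32. 102. -37.]
-1 0 2.1 [ 31.  87. -46.]
-1 0.1 1.5 [ 37. 113. -22.]
-1 0.1 1.8 [ 34.  99. -32.]
-1 0.1 2.1 [ 34.  84. -42.]
-1 0.3 1.5 [ 39. 106. -13.]
-1 0.3 1.8 [ 37.  92. -23.]
-1 0.3 2.1 [ 38.  78. -34.]
```

```bash
cat >> h.py <<'E'
def delta(pos,Rt,obs=None):
    from rig import status
    o=obs or status.get_obs()
    R0=R.from_euler('xyz',o["ee_rot"]).as_matrix()
    d=R0.T@(np.asarray(pos)-o["eef_pos"])/.05
    rv=D(R.from_matrix(R0.T@Rt).as_rotvec())
    print("xyz",np.round(d,3).tolist(),"rot",np.round(rv,2).tolist(),"rowsneeded",np.linalg.norm(d),np.linalg.norm(rv)/8.59)
def down(yaw): return R.from_euler('xyz',[np.pi,0,yaw]).as_matrix()
def snap(tag):
    from rig import status,get_image
    d=get_image(tag[0]);np.savez(f"pics/{tag[1]}.npz",**d);cv2.imwrite(f"pics/{tag[1]}.png",d["pixels"][:,:,::-1])
E
python3 - <<'E'
from h import *
delta([.454,-.247,.34],down(np.radians(75.5)))
E
```

```text
xyz [-5.091, -7.695, 1.289] rot [-0.11, 0.01, -152.16] rowsneeded 9.31605315261689 17.713716206140276
```

Emit:
drive_tool([
  {"xyz": [-5.09, -7.7, 1.2], "rotation": [0, 0, -90], "jaw": -1},
  {"xyz": [-5.09, -7.7, 1.2], "rotation": [0, 0, -90], "jaw": -1},
  {"xyz": [-5.09, -7.7, 1.2], "rotation": [0, 0, -90], "jaw": -1},
  {"xyz": [-5.09, -7.7, 1.2], "rotation": [0, 0, -90], "jaw": -1},
  {"xyz": [-5.09, -7.7, 1.2], "rotation": [0, 0, -90], "jaw": -1},
  {"xyz": [-5.09, -7.7, 1.2], "rotation": [0, 0, -152], "jaw": -1},
  {"xyz": [-5.09, -7.7, 1.2], "rotation": [0, 0, -152], "jaw": -1},
  {"xyz": [-5.09, -7.7, 1.2], "rotation": [0, 0, -152], "jaw": -1},
  {"xyz": [-5.09, -7.7, 1.2], "rotation": [0, 0, -152], "jaw": -1},
  {"xyz": [-5.09, -7.7, 1.2], "rotation": [0, 0, -152], "jaw": -1},
  {"xyz": [-5.09, -7.7, 1.2], "rotation": [0, 0, -152], "jaw": -1},
  {"xyz": [-5.09, -7.7, 1.2], "rotation": [0, 0, -152], "jaw": -1},
])

```text
clock: 1.35
eef_pos: [0.4548, -0.2463, 0.3443]
ee_rot: [-3.141, 0.0, 0.47]
force: [-0.2, 0.1, 0.5]
width: 0.0857
```

Run:
```python
from h import *
delta([.454,-.247,.34],down(np.radians(75.5)))
```

```text
xyz [-0.02, 0.005, 0.086] rot [-0.05, 0.0, -48.55] rowsneeded 0.0885518074507642 5.652031590395713
```

Emit:
drive_tool([
  {"xyz": [0, 0, 0], "rotation": [0, 0, -48.5], "jaw": -1},
  {"xyz": [0, 0, 0], "rotation": [0, 0, -48.5], "jaw": -1},
  {"xyz": [0, 0, 0], "rotation": [0, 0, -48.5], "jaw": -1},
  {"xyz": [0, 0, 0], "rotation": [0, 0, -48.5], "jaw": -1},
  {"xyz": [0, 0, 0], "rotation": [0, 0, -48.5], "jaw": -1},
  {"xyz": [0, 0, 0], "rotation": [0, 0, -48.5], "jaw": -1},
  {"xyz": [0, 0, 0], "rotation": [0, 0, -48.5], "jaw": -1},
  {"xyz": [0, 0, 0], "rotation": [0, 0, -48.5], "jaw": -1},
])

```text
clock: 2.15
eef_pos: [0.4542, -0.2473, 0.3445]
ee_rot: [-3.141, -0.0, 1.306]
force: [-1.3, 0.4, 0.3]
width: 0.0856
```

Run:
```python
from h import *
from rig import status
snap(("wrist","w1"))
o=status.get_obs();print(o["eef_pos"],o["ee_rot"],o["joints"])
```

```text
[ 0.45427703 -0.24729555  0.34461184] [-3.14136211e+00 -1.87803390e-04  1.30606153e+00] [-6.32155512e-01  3.07159660e-01  1.75979540e+00  1.05116216e-04
  1.07492022e+00 -1.93826709e+00]
```

View pics/w1.png

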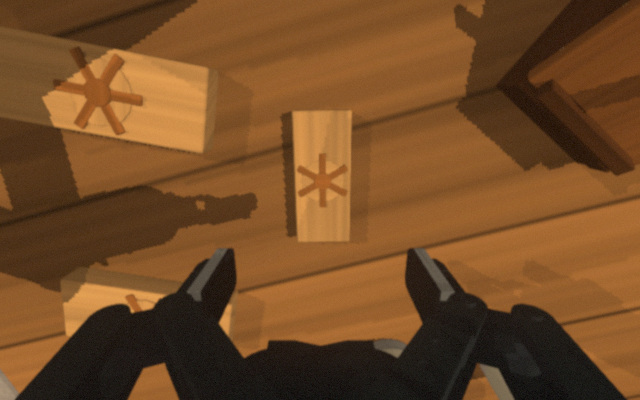

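The small panel shows centrally, with top-face corners at about (294,111), (352,110), (350,241) and (297,241). The ledge is on the right at about (550,90)-(615,170). Next I'll fit the panel pose.

Run:
```python
from h import *
im=cv2.imread("pics/w1.png")
cv2.imwrite("pics/w1c.png",cv2.resize(im[95:260,250:400],None,fx=3.6,fy=3.6,interpolation=cv2.INTER_CUBIC))
W=cam("w1")
uv=np.array([(294,111),(352,110),(350.5,241),(297,241)],float)
def g(p):
    Rz=R.from_euler('z',p[2]).as_matrix()
    C=[[p[0],p[1],.022]+Rz@[a*p[3]/2,b*p[4]/2,0] for a,b in[(1,1),(1,-1),(-1,-1),(-1,1)]]
    return (proj(W,C)-uv).ravel()
b=min((least_squares(g,[.45,-.25,y,.14,.058]) for y in np.arange(-3,3.2,.5)),key=lambda s:s.cost)
print(b.cost,np.round(b.x,4),D(b.x[2]),np.round(g(b.x),1))
```

```text
1.3765634297876614 [ 0.4548 -0.2435 -0.2551 -0.1378 -0.0569] -14.61749281656192 [-0.8 -0.2  0.7  0.2 -0.8 -0.2  0.9  0.2]
```

View pics/w1c.png

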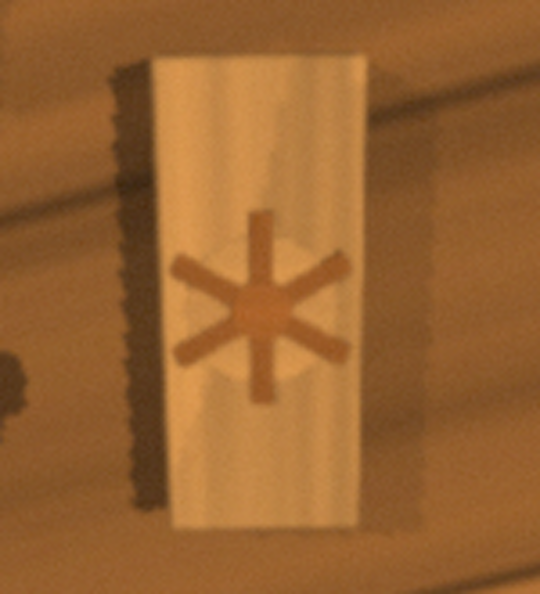

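Run:
```python
from h import *
W=cam("w1")
uv=(np.array([(151,57),(367,56),(358,527),(172,527)],float)+.5)/3.6-.5+[250,95]
def g(p):
    Rz=R.from_euler('z',p[2]).as_matrix()
    C=[[p[0],p[1],.022]+Rz@[a*p[3]/2,b*p[4]/2,0] for a,b in[(1,1),(1,-1),(-1,-1),(-1,1)]]
    return (proj(W,C)-uv).ravel()
b=min((least_squares(g,[.45,-.25,y,.14,.058]) for y in np.arange(-3,3.2,.5)),key=lambda s:s.cost)
print(b.cost,np.round(b.x,4),D(b.x[2]),np.round(g(b.x),1))
Rc=cv2.Rodrigues(W["rvec"])[0];print("cam pos",-Rc.T@W["tvec"],Rc[2])
```

```text
0.23783515620091958 [ 0.4545 -0.2444  2.8904  0.1381  0.0571] 165.6063507027574 [ 0.3  0.3 -0.  -0.3  0.  -0.3 -0.3  0.3]
cam pos [ 0.38004622 -0.22679158  0.31351723] [ 0.29161989 -0.07809908 -0.95334064]
```

Run:
```python
from h import *
delta([.4545,-.245,.175],down(np.radians(75.6)))
```

```text
xyz [0.045, -0.007, 3.392] rot [-0.01, -0.01, -0.77] rowsneeded 3.3925503340735084 0.08944984422596308
```

Emit:
drive_tool([
  {"xyz": [0.045, 0, 1.0], "rotation": [0, 0, -0.8], "jaw": -1},
  {"xyz": [0.045, 0, 1.8], "rotation": [0, 0, -0.8], "jaw": -1},
  {"xyz": [0.045, 0, 2.5], "rotation": [0, 0, -0.8], "jaw": -1},
  {"xyz": [0.045, 0, 3.1], "rotation": [0, 0, -0.8], "jaw": -1},
  {"xyz": [0.045, 0, 3.39], "rotation": [0, 0, -0.8], "jaw": -1},
  {"xyz": [0.045, 0, 3.39], "rotation": [0, 0, -0.8], "jaw": -1},
  {"xyz": [0.045, 0, 3.39], "rotation": [0, 0, -0.8], "jaw": -1},
  {"xyz": [0.045, 0, 3.39], "rotation": [0, 0, -0.8], "jaw": -1},
])

```text
clock: 3.0
eef_pos: [0.4554, -0.2455, 0.1762]
ee_rot: [3.14, 0.001, 1.322]
force: [0.3, 0.0, -0.2]
width: 0.0851
```

Emit:
drive_tool([
  {"xyz": [0, 0, 0], "rotation": [0, 0, 0], "jaw": 1},
  {"xyz": [0, 0, 0], "rotation": [0, 0, 0], "jaw": 1},
  {"xyz": [0, 0, 0], "rotation": [0, 0, 0], "jaw": 1},
  {"xyz": [0, 0, 0], "rotation": [0, 0, 0], "jaw": 1},
  {"xyz": [0, 0, 0], "rotation": [0, 0, 0], "jaw": 1},
  {"xyz": [0, 0, 0], "rotation": [0, 0, 0], "jaw": 1},
  {"xyz": [0, 0, 0], "rotation": [0, 0, 0], "jaw": 1},
  {"xyz": [0, 0, 0], "rotation": [0, 0, 0], "jaw": 1},
], force=40)

```text
clock: 3.8
eef_pos: [0.4552, -0.2454, 0.1763]
ee_rot: [3.14, 0.001, 1.322]
force: [-1.1, 0.2, 7.1]
width: 0.0569
```

Run:
```python
from h import *
from rig import status
snap(("wrist","w2"))
o=status.get_obs();print(o["eef_pos"],o["ee_rot"],o["width"],o["force"])
```

```text
[ 0.45522028 -0.24540468  0.17631764] [3.13992301e+00 5.98713652e-04 1.32223480e+00] 0.05685207840540212 [-1.2691873  -0.99573959  6.52985027]
```

View pics/w2.png

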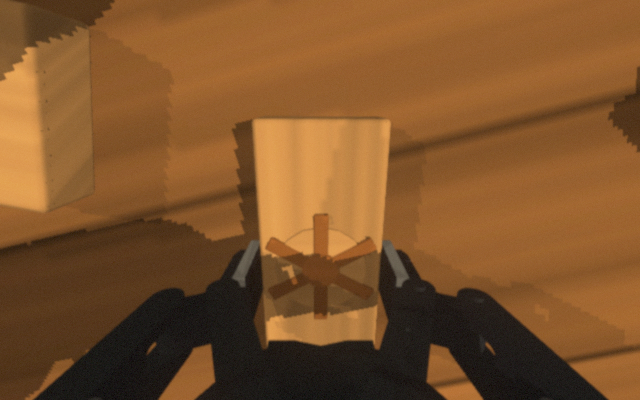

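The panel is held at a 57 mm opening, with the rosette visible at (320,268) and centred between the fingers. Next I'll lift it and move to a viewing pose above the easel.

```bash
cat >> h.py <<'E'
EO=np.array([.4498,-.0045,.0493]);EY=2.213
def place(x,y,z,tilt=0,yawc=0,o=EO,ey=EY,L=.1763):
    """TCP pose for a point at tool z=L at easel x,y,z ; tilt>0 lifts upper end (rot about easel -y); yawc about easel z"""
    M=easelR(ey)
    Rt=np.stack([-M[:,1],-M[:,0],-M[:,2]],1)
    Rt=R.from_rotvec(-M[:,1]*np.radians(tilt)).as_matrix()@R.from_rotvec(M[:,2]*np.radians(yawc)).as_matrix()@Rt
    P=o+M@np.array([x,y,z])-Rt[:,2]*L
    return P,Rt
E
python3 - <<'E'
from h import *
P,Rt=place(.07,0,.12);print(P)
delta(P,Rt)
E
```

```text
[ 0.53175882 -0.11407431  0.3212741 ]
xyz [2.921, 0.842, -2.899] rot [38.53, 13.59, 37.35] rowsneeded 4.200866108225511 6.443693922583604
```

Emit:
drive_tool([
  {"xyz": [0, 0, -0.3], "rotation": [0, 0, 0], "jaw": 1},
  {"xyz": [0, 0, -1], "rotation": [0, 0, 0], "jaw": 1},
  {"xyz": [0, 0, -2], "rotation": [0, 0, 0], "jaw": 1},
  {"xyz": [0, 0, -3], "rotation": [0, 0, 0], "jaw": 1},
  {"xyz": [0, 0, -3.5], "rotation": [0, 0, 0], "jaw": 1},
  {"xyz": [0, 0, -3.5], "rotation": [0, 0, 0], "jaw": 1},
], force=50)

```text
clock: 4.45
eef_pos: [0.4561, -0.2459, 0.3548]
ee_rot: [3.133, 0.003, 1.322]
force: [0.8, -0.1, -1.3]
width: 0.0567
```

Run:
```python
from h import *
P,Rt=place(.07,0,.12);print(P)
delta(P,Rt)
```

```text
[ 0.53175882 -0.11407431  0.3212741 ]
xyz [2.931, 0.813, 0.668] rot [38.95, 13.62, 37.37] rowsneeded 3.1138644841687 6.480993855699057
```

Emit:
drive_tool([
  {"xyz": [0.9, 0.2, 0], "rotation": [6.5, 2.27, 6.2], "jaw": 1},
  {"xyz": [1.4, 0.4, 0.1], "rotation": [13, 4.5, 12.4], "jaw": 1},
  {"xyz": [1.9, 0.5, 0.2], "rotation": [19.5, 6.8, 18.7], "jaw": 1},
  {"xyz": [2.4, 0.7, 0.4], "rotation": [26, 9.1, 24.9], "jaw": 1},
  {"xyz": [2.7, 0.8, 0.6], "rotation": [32.5, 11.4, 31.1], "jaw": 1},
  {"xyz": [2.93, 0.81, 0.67], "rotation": [38.95, 13.6, 37.4], "jaw": 1},
  {"xyz": [2.93, 0.81, 0.67], "rotation": [38.95, 13.6, 37.4], "jaw": 1},
  {"xyz": [2.93, 0.81, 0.67], "rotation": [38.95, 13.6, 37.4], "jaw": 1},
  {"xyz": [2.93, 0.81, 0.67], "rotation": [38.95, 13.6, 37.4], "jaw": 1},
  {"xyz": [2.93, 0.81, 0.67], "rotation": [38.95, 13.6, 37.4], "jaw": 1},
])

```text
clock: 5.45
eef_pos: [0.53, -0.1132, 0.3166]
ee_rot: [-2.436, 0.003, 0.643]
force: [-0.8, 0.6, -1.3]
width: 0.0566
```

Run:
```python
from h import *
from rig import status
snap(("wrist","w3"));snap(("scene","s3"));snap(("top","t3"))
o=status.get_obs();print(o["eef_pos"],o["ee_rot"],o["width"],o["force"],o["joints"])
P,Rt=place(.07,0,.12);delta(P,Rt)
```

```text
[ 0.53004971 -0.11312108  0.31711076] [-2.43625162  0.00270205  0.64226005] 0.05659112616760314 [ 0.05107661 -0.05853551 -1.38099682] [-0.44896874  0.55861512  1.54169328  0.30385232  1.68366482 -1.15695298]
xyz [0.016, -0.027, -0.087] rot [-0.41, 0.12, -0.1] rowsneeded 0.0920067441146788 0.05135403690358171
```

View pics/w3.png

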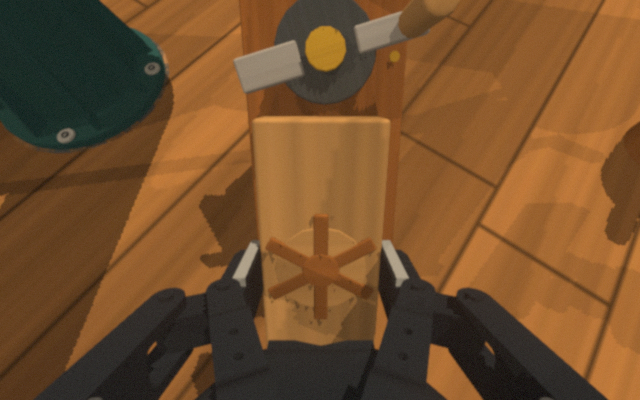

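View pics/s3.png

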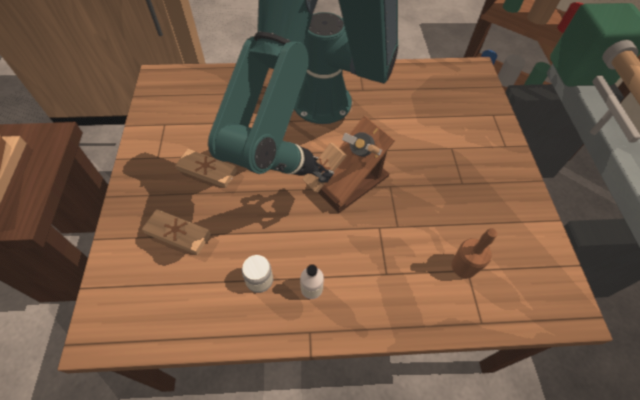

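Run:
```python
import cv2
im=cv2.imread("pics/w3.png")
cv2.imwrite("pics/w3c.png",cv2.resize(im[0:140,220:460],None,fx=3.3,fy=3.3,interpolation=cv2.INTER_CUBIC))
```

```text
(no output)
```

View pics/w3c.png

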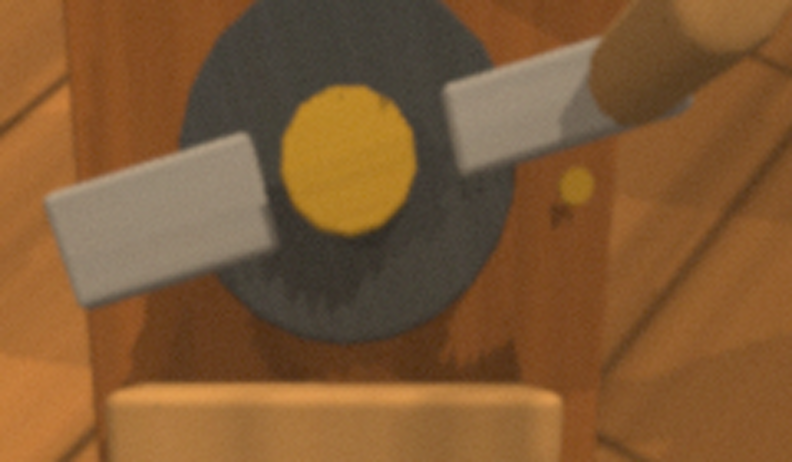

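```bash
cat > fit.py <<'E'
from h import *
S,T,W=cam("scene0"),cam("top0"),cam("w3")
f0=lambda p,s,o:(np.array(p,float)+.5)/s-.5+o
sc=lambda *p:f0(p,4.7,[230,110]); tc=lambda *p:f0(p,5,[235,215]); wc=lambda *p:f0(p,3.3,[220,0])
def f(p,full=False,ww=1.,ws=.7):
    o=p[:3];M=easelR(p[3]);L=p[4];a=p[5];zt=p[6]
    hd=np.array([np.sin(a),-np.cos(a),0]);hp=np.array([np.cos(a),np.sin(a),0])
    E=lambda q:o+M@np.asarray(q,float)
    e=lambda *q:E(q)
    pv=np.array([.18,0,0])
    mark,cap,dot=e(.236,0,0),e(.18,0,.037),e(.18,-.055,0)
    c1,c2=e(L,.065,0),e(L,-.065,0)
    pg=E(pv+[0,0,.085]+.06*hd);wt=E(pv+[0,0,zt]-.064*hd)
    w1=E(pv+[0,0,zt]-.064*hd+.012*hp);w2=E(pv+[0,0,zt]-.064*hd-.012*hp)
    r=[]
    for d,P,uv in[(S,mark,sc(683,99)),(S,cap,sc(611,157)),(S,dot,sc(687,218)),(S,c1,sc(630,32)),(S,c2,sc(775,147)),
      (T,mark,tc(146,294)),(T,cap,tc(226,230)),(T,c2,tc(65,232)),(T,c1,tc(190,388)),(T,pg,tc(182,138)),(T,wt,tc(297,295)),(S,wt,sc(537,130))]:
        r.append(ws*(proj(d,P)[0]-uv))
    for P,uv in[(cap,wc(348,160)),(dot,wc(577,186)),(w1,wc(46,203)),(w2,wc(82,305))]:
        r.append(ww*(proj(W,P)[0]-uv))
    for y,pts in[(.065,[wc(72,50),wc(95,430)]),(-.065,[wc(613,250),wc(598,430)])]:
        A,B=proj(W,[e(.1,y,0),e(.2,y,0)]);t=(B-A)/np.linalg.norm(B-A);n=np.array([-t[1],t[0]])
        r.append(ww*np.array([(q-A)@n for q in pts]))
    return np.array(r) if full else np.ravel(r)
if __name__=="__main__":
    for ww,ws in[(1,.7),(1,.2),(.01,.7)]:
        s=least_squares(f,[.45,-.0045,.049,2.213,.25,.3,.031],loss='soft_l1',kwargs=dict(ww=ww,ws=ws))
        print(ww,ws,s.cost,np.round(s.x,4),D(s.x[3]))
        if ww==1: print(np.round(f(s.x,True,1,1),1).tolist())
    # panel check: predicted panel top corners
    from rig import status
    o=status.get_obs();R0=R.from_euler('xyz',o["ee_rot"]).as_matrix()
    C=[o["eef_pos"]+R0@np.array([a*.029,b,.1763-.022]) for a in(-1,1) for b in(-.07,)]
    print(np.round(proj(W,C),1))
E
python3 fit.py
```

```text
1 0.7 5.610597492713463 [ 0.4525 -0.0048  0.0551  2.2085  0.2491  0.2798  0.0299] 126.53612061543956
[[0.8, 0.4], [-0.1, 0.2], [0.7, 0.3], [0.2, -0.9], [-0.9, -0.6], [-1.0, -0.4], [-0.1, -0.5], [0.1, -2.2], [-0.5, -0.7], [0.4, -0.3], [-0.1, -0.2], [-0.4, -1.0], [0.4, -0.3], [-0.4, 0.5], [-0.0, -2.1], [0.8, 1.5], [0.8, -0.1], [0.3, 0.2]]
1 0.2 3.2671485636228996 [ 0.4521 -0.0052  0.0552  2.2033  0.2495  0.2823  0.0301] 126.24209908257943
[[0.8, 0.4], [-0.1, 0.2], [0.7, 0.3], [0.5, -1.0], [-0.8, -0.5], [-1.0, -0.5], [-0.1, -0.5], [0.1, -2.4], [-0.7, -0.7], [0.4, -0.3], [-0.1, -0.2], [-0.4, -1.1], [0.4, -0.4], [-0.2, 0.7], [-0.1, -2.3], [0.7, 1.4], [0.5, 0.0], [0.1, 0.2]]
0.01 0.7 1.3315371903611632 [ 0.4532 -0.0029  0.0511  2.231   0.2502  0.2783  0.0271] 127.8287280059704
[[248.4 119.5]
 [390.9 119.7]]
```

```bash
sed -i 's/^EO=.*/EO=np.array([.4522,-.005,.0545]);EY=np.radians(126.4)/' h.py
cat >> h.py <<'E'
def foot(xf,y,zf,t,**k):
    a=np.radians(t);return place(xf+.07*np.cos(a),y,zf+.07*np.sin(a),t,**k)
def where(L=.1763):
    from rig import status
    o=status.get_obs();R0=R.from_euler('xyz',o["ee_rot"]).as_matrix();M=easelR(EY)
    g=lambda q:M.T@(o["eef_pos"]+R0@np.array(q)-EO)*1000
    rel=R.from_matrix(M.T@R0@np.array([[0,-1,0],[-1,0,0],[0,0,-1]])).as_rotvec()
    print("foot mm",np.round(g([0,.07,L]),1),"top",np.round(g([0,-.07,L]),1),"rel rot deg",np.round(D(rel),2),"force easel",np.round(M.T@o["force"],1),"w",o["width"],"t",o["clock"])
E
python3 - <<'E'
from h import *
where()
for z in(.04,.015): delta(*foot(.0065,0,z,15))
P,Rt=foot(.0065,0,0,15);print(P,wrist_ik(Rt,-.35,2.1))
E
```

```text
foot mm [ -2.    2.4 110. ] top [138.    2.9 111. ] rel rot deg [ 0.38 -0.41  0.2 ] force easel [-0.9 -0.  -1. ] w 0.05659112616760314 t 5.6
xyz [0.035, 0.774, 1.162] rot [14.59, 0.4, 0.15] rowsneeded 1.3966204231494033 1.6989187353711308
xyz [0.038, 0.777, 1.662] rot [14.59, 0.4, 0.15] rowsneeded 1.8353380506006873 1.6989187353711308
[ 0.5111187  -0.08491538  0.21714029] [ 28.32636951 107.44293787 -59.9991025 ]
```

Emit:
drive_tool([
  {"xyz": [0.03, 0.4, 0.4], "rotation": [7.3, 0.2, 0.1], "jaw": 1},
  {"xyz": [0.035, 0.77, 0.9], "rotation": [14.6, 0.4, 0.15], "jaw": 1},
  {"xyz": [0.035, 0.77, 1.16], "rotation": [14.6, 0.4, 0.15], "jaw": 1},
  {"xyz": [0.035, 0.77, 1.16], "rotation": [14.6, 0.4, 0.15], "jaw": 1},
  {"xyz": [0.035, 0.77, 1.16], "rotation": [14.6, 0.4, 0.15], "jaw": 1},
])

```text
clock: 6.1
eef_pos: [0.5264, -0.1052, 0.2488]
ee_rot: [-2.183, -0.0, 0.636]
force: [0.1, 0.3, -0.2]
width: 0.0567
```

Run:
```python
from h import *
where();snap(("wrist","w4"));snap(("scene","s4"))
for z in(.015,.005): delta(*foot(.0065,0,z,15))
c=cv2.imread("pics/s4.png");cv2.imwrite("pics/s4c.png",cv2.resize(c[100:230,220:410],None,fx=4.2,fy=4.2,interpolation=cv2.INTER_CUBIC))
```

```text
foot mm [ 7.2 -0.2 40.6] top [142.5  -0.2  76.7] rel rot deg [ 1.000e-02 -1.493e+01  2.000e-02] force easel [ 0.  -0.2 -0.2] w 0.05666707811024851 t 6.1
xyz [-0.009, 0.157, 0.505] rot [0.16, -0.03, 0.07] rowsneeded 0.5292364390818654 0.020244732222481347
xyz [-0.009, 0.208, 0.699] rot [0.16, -0.03, 0.07] rowsneeded 0.729092976249983 0.020244732222481347
```

View pics/w4.png

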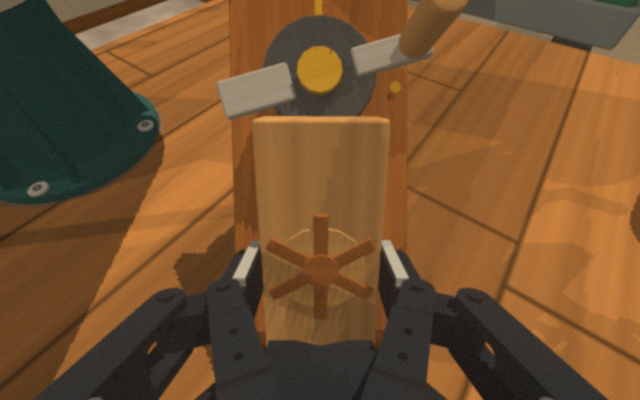

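View pics/s4c.png

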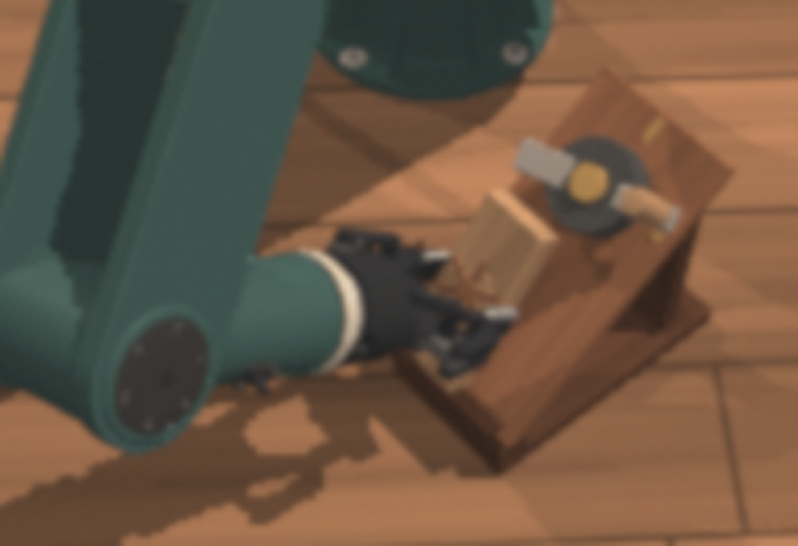

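Run:
```python
import cv2
im=cv2.imread("pics/w4.png")
cv2.imwrite("pics/w4c.png",cv2.resize(im[0:160,215:455],None,fx=3.3,fy=3.3,interpolation=cv2.INTER_CUBIC))
```

```text
(no output)
```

View pics/w4c.png

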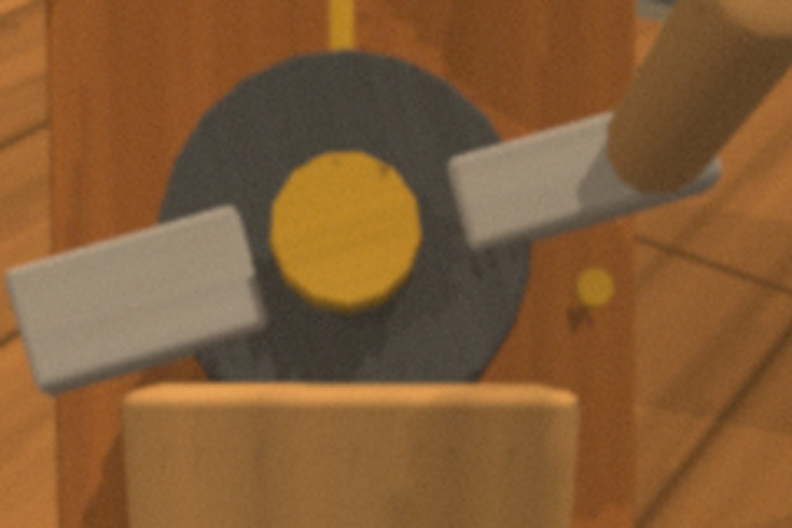

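```bash
cat > fit2.py <<'E'
from h import *
W=cam("w4")
wc=lambda *p:(np.array(p,float)+.5)/3.3-.5+[215,0]
def f(p,full=False):
    o=p[:3];M=easelR(p[3]);a=p[4]
    hd=np.array([np.sin(a),-np.cos(a),0]);hp=np.array([np.cos(a),np.sin(a),0]);pv=np.array([.18,0,0])
    E=lambda q:o+M@np.asarray(q,float)
    r=[]
    for q,uv in[((.18,0,.037),wc(346,226)),((.18,-.055,0),wc(594,288)),(pv+[0,0,.031]-.064*hd+.012*hp,wc(8,272)),(pv+[0,0,.031]-.064*hd-.012*hp,wc(45,390))]:
        r.append(proj(W,E(q))[0]-uv)
    for y,pts in[(.065,[wc(48,30),wc(60,525)]),(-.065,[wc(637,20),wc(633,525)]),(0,[wc(342,2),wc(342,45)])]:
        A,B=proj(W,[E((.1,y,0)),E((.24,y,0))]);t=(B-A)/np.linalg.norm(B-A);n=np.array([-t[1],t[0]])
        r.append(np.array([(q-A)@n for q in pts]))
    return np.array(r) if full else np.ravel(r)
s=least_squares(f,[.452,-.005,.0545,2.206,.28],loss='soft_l1')
print(s.cost,np.round(s.x,4),D(s.x[3]));print(np.round(f(s.x,True),1).tolist())
M=easelR(EY);print("shift in easel mm",np.round(M.T@(s.x[:3]-EO)*1000,1), "pivot shift",np.round(M.T@(s.x[:3]+easelR(s.x[3])@[.18,0,0]-EO-M@[.18,0,0])*1000,1))
E
python3 fit2.py
```

```text
0.9189888604561256 [ 0.4528 -0.0029  0.0547  2.22    0.2735] 127.19934445778442
[[0.2, -0.1], [-1.0, -0.0], [-0.0, -0.5], [-0.1, 0.7], [-0.1, 0.1], [0.2, -0.3], [-0.2, -0.4]]
shift in easel mm [ 1.2 -1.7 -0.8] pivot shift [ 1.2  0.2 -0.7]
```

```bash
sed -i 's/^EO=.*/EO=np.array([.4528,-.0032,.0545]);EY=np.radians(127.1)/' h.py
python3 - <<'E'
from h import *
where()
for z in(.015,.006): delta(*foot(.0065,0,z,15))
E
```

```text
foot mm [ 6.2  1.2 42.2] top [141.6   0.4  78.1] rel rot deg [ -0.55 -14.84  -0.41] force easel [-1.  -1.  -0.7] w 0.05662592633514881 t 6.2
xyz [0.049, 0.144, 0.523] rot [0.16, -0.6, -0.34] rowsneeded 0.5450987732699463 0.08240777036704555
xyz [0.047, 0.19, 0.697] rot [0.16, -0.6, -0.34] rowsneeded 0.7244445545727841 0.08240777036704555
```

Emit:
drive_tool([
  {"xyz": [0.04, 0.14, 0.3], "rotation": [0.1, -0.6, -0.35], "jaw": 1},
  {"xyz": [0.04, 0.15, 0.52], "rotation": [0.1, -0.6, -0.35], "jaw": 1},
  {"xyz": [0.04, 0.19, 0.7], "rotation": [0.1, -0.6, -0.35], "jaw": 1},
  {"xyz": [0.04, 0.19, 0.7], "rotation": [0.1, -0.6, -0.35], "jaw": 1},
  {"xyz": [0.04, 0.19, 0.7], "rotation": [0.1, -0.6, -0.35], "jaw": 1},
])

```text
clock: 6.7
eef_pos: [0.514, -0.0853, 0.2196]
ee_rot: [-2.178, 0.002, 0.647]
force: [0.4, -0.5, 0.3]
width: 0.0565
```

Run:
```python
from h import *
where()
for x,z in((.0065,.003),(.0065,0),(.0065,-.003)): delta(*foot(x,0,z,15))
```

```text
foot mm [6.5 1.  3.8] top [141.5   0.8  40.6] rel rot deg [  0.07 -15.23  -0.08] force easel [-0.3 -0.   0.7] w 0.056450689346653204 t 6.7
xyz [0.015, -0.011, 0.022] rot [-0.23, 0.05, -0.09] rowsneeded 0.028558912384351504 0.0293640283584857
xyz [0.015, 0.005, 0.08] rot [-0.23, 0.05, -0.09] rowsneeded 0.0814436476584914 0.0293640283584857
xyz [0.015, 0.021, 0.138] rot [-0.23, 0.05, -0.09] rowsneeded 0.14018032676258146 0.0293640283584857
```

Now I'll lower it gently towards contact, in steps of about 1.5 mm.

Emit:
drive_tool([
  {"xyz": [0.015, 0.0, 0.03], "rotation": [0, 0, 0], "jaw": 1},
  {"xyz": [0.015, 0.0, 0.06], "rotation": [0, 0, 0], "jaw": 1},
  {"xyz": [0.015, 0.0, 0.06], "rotation": [0, 0, 0], "jaw": 1},
])

```text
clock: 7.0
eef_pos: [0.5136, -0.0834, 0.2184]
ee_rot: [-2.179, 0.001, 0.647]
force: [0.2, -2.3, 2.9]
width: 0.0568
```

```bash
python3 -c "
from h import *
where()"
```

```text
foot mm [ 6.8 -0.   1.8] top [141.9  -0.2  38.4] rel rot deg [ 1.000e-02 -1.515e+01 -7.000e-02] force easel [0.4 1.2 3.5] w 0.056792644241375985 t 7.0
```

Emit:
drive_tool([
  {"xyz": [0, 0.01, 0.03], "rotation": [0, 0, 0], "jaw": 1},
  {"xyz": [0, 0.01, 0.06], "rotation": [0, 0, 0], "jaw": 1},
  {"xyz": [0, 0.01, 0.06], "rotation": [0, 0, 0], "jaw": 1},
])

```text
clock: 7.3
eef_pos: [0.5123, -0.0819, 0.2173]
ee_rot: [-2.178, 0.0, 0.647]
force: [2.5, -4.0, 10.5]
width: 0.0562
```

```bash
python3 -c "
from h import *
where()"
```

```text
foot mm [ 7.8 -0.  -0.3] top [ 1.429e+02 -1.000e-01  3.640e+01] rel rot deg [-1.000e-02 -1.521e+01 -4.000e-02] force easel [ 3.2  0.4 11. ] w 0.05618978877866201 t 7.3
```

Emit:
drive_tool([
  {"xyz": [0, 0.025, -0.025], "rotation": [0, 0, 0], "jaw": 1},
  {"xyz": [0, 0.054, -0.031], "rotation": [0, 0, 0], "jaw": 1},
  {"xyz": [0, 0.054, -0.031], "rotation": [0, 0, 0], "jaw": 1},
])

```text
clock: 7.6
eef_pos: [0.5136, -0.0836, 0.216]
ee_rot: [-2.176, 0.0, 0.647]
force: [1.5, -2.1, 11.0]
width: 0.0566
```

```bash
python3 -c "
from h import *
where()"
```

```text
foot mm [ 5.7 -0.  -0. ] top [ 1.407e+02 -1.000e-01  3.700e+01] rel rot deg [-1.000e-02 -1.533e+01 -4.000e-02] force easel [ 5.1  0.  10. ] w 0.05664337763831199 t 7.6
```

Emit:
drive_tool([
  {"xyz": [0, 0.02, -0.005], "rotation": [0, 0, 0], "jaw": 1},
  {"xyz": [0, 0.04, -0.01], "rotation": [0, 0, 0], "jaw": 1},
  {"xyz": [0, 0.04, -0.01], "rotation": [0, 0, 0], "jaw": 1},
])

```text
clock: 7.9
eef_pos: [0.5144, -0.0847, 0.2148]
ee_rot: [-2.175, 0.0, 0.647]
force: [1.4, -1.3, 11.8]
width: 0.0567
```

```bash
python3 -c "
from h import *
where()"
```

```text
foot mm [ 4.1 -0.  -0.1] top [ 1.391e+02 -1.000e-01  3.710e+01] rel rot deg [-1.000e-02 -1.538e+01 -4.000e-02] force easel [ 6.1 -0.4 10.3] w 0.056650749730892916 t 7.9
```

```bash
python3 -c "
from h import *
delta(*foot(.004,0,.0015,10))
delta(*foot(.0025,0,.0015,5))
delta(*foot(.0025,0,.0015,0))"
```

```text
xyz [-0.0, -0.331, 0.116] rot [-5.38, -0.01, -0.04] rowsneeded 0.3512540721426258 0.6267274862973642
xyz [-0.001, -0.59, 0.272] rot [-10.38, -0.01, -0.04] rowsneeded 0.649895956512028 1.2087902057509028
xyz [-0.001, -0.863, 0.459] rot [-15.38, -0.01, -0.04] rowsneeded 0.9776256536589352 1.7908590642504272
```

Emit:
drive_tool([
  {"xyz": [0, -0.17, 0.05], "rotation": [-2.7, 0, 0], "jaw": 1},
  {"xyz": [0, -0.33, 0.116], "rotation": [-5.4, 0, 0], "jaw": 1},
  {"xyz": [0, -0.46, 0.19], "rotation": [-7.9, 0, 0], "jaw": 1},
  {"xyz": [0, -0.59, 0.272], "rotation": [-10.4, 0, 0], "jaw": 1},
  {"xyz": [0, -0.59, 0.272], "rotation": [-10.4, 0, 0], "jaw": 1},
])

```text
clock: 8.4
eef_pos: [0.4973, -0.0619, 0.2307]
ee_rot: [-2.361, 0.001, 0.648]
force: [0.0, -0.3, 4.2]
width: 0.0568
```

```bash
python3 -c "
from h import *
where();snap(('wrist','w5'));delta(*foot(.0025,0,.0015,0))
delta(*foot(.001,0,.001,2))"
```

```text
foot mm [1.6 0.1 0.9] top [1.411e+02 1.000e-01 1.240e+01] rel rot deg [ 0.05 -4.72 -0.02] force easel [2.5 0.1 3.4] w 0.05679660168098823 t 8.4
xyz [-0.001, -0.314, 0.118] rot [-4.82, 0.04, -0.03] rowsneeded 0.3354894755479794 0.5611297633696744
xyz [-0.001, -0.164, 0.069] rot [-2.82, 0.04, -0.03] rowsneeded 0.1775283034881558 0.3283273785732257
```

View pics/w5.png

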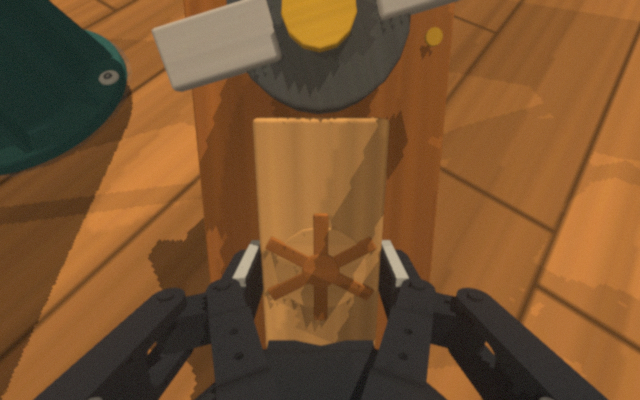

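The panel's top edge is at y≈118 px and the hub's edge at about 110 px, so the top end has cleared the hub and is still centred (255..388 between board edges ~200..443). Next I'll rotate it flat.

Emit:
drive_tool([
  {"xyz": [0, -0.15, 0.06], "rotation": [-2.4, 0, 0], "jaw": 1},
  {"xyz": [0, -0.29, 0.11], "rotation": [-4.8, 0, 0], "jaw": 1},
  {"xyz": [0, -0.29, 0.11], "rotation": [-4.8, 0, 0], "jaw": 1},
])

```text
clock: 8.75
eef_pos: [0.49, -0.0519, 0.2369]
ee_rot: [-2.446, 0.0, 0.647]
force: [2.3, -4.7, 4.7]
width: 0.0566
```

```bash
python3 -c "
from h import *
where();delta(*foot(-.001,0,.0005,0))"
```

```text
foot mm [-0.3 -0.2  3.1] top [139.7  -0.3   2.6] rel rot deg [ 0.01  0.17 -0.02] force easel [-0.9  1.   6.8] w 0.05656104006542957 t 8.75
xyz [-0.006, 0.025, 0.047] rot [0.17, 0.01, -0.02] rowsneeded 0.05348199962657017 0.02027645051461745
```

Emit:
drive_tool([
  {"xyz": [0, 0.03, 0], "rotation": [0, 0, 0], "jaw": 1},
  {"xyz": [0, 0.06, 0], "rotation": [0, 0, 0], "jaw": 1},
  {"xyz": [0, 0.06, 0], "rotation": [0, 0, 0], "jaw": 1},
])

```text
clock: 9.05
eef_pos: [0.4909, -0.0533, 0.2354]
ee_rot: [-2.439, 0.001, 0.646]
force: [2.2, -2.7, 16.1]
width: 0.0568
```

```bash
python3 -c "
from h import *
where();snap(('wrist','w6'));snap(('scene','s6'))
c=cv2.imread('pics/s6.png');cv2.imwrite('pics/s6c.png',cv2.resize(c[100:230,220:410],None,fx=4.2,fy=4.2,interpolation=cv2.INTER_CUBIC))"
```

```text
foot mm [-1.1 -0.1  2.3] top [138.9  -0.3   3. ] rel rot deg [-0.   -0.27 -0.08] force easel [ 7.7 -0.1 14.6] w 0.056769441105913684 t 9.05
```

View pics/w6.png

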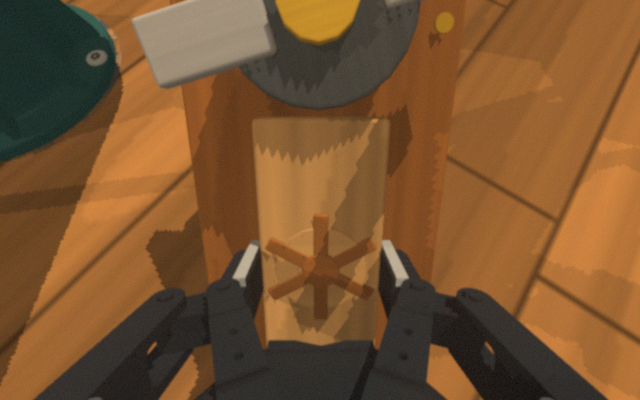

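View pics/s6c.png

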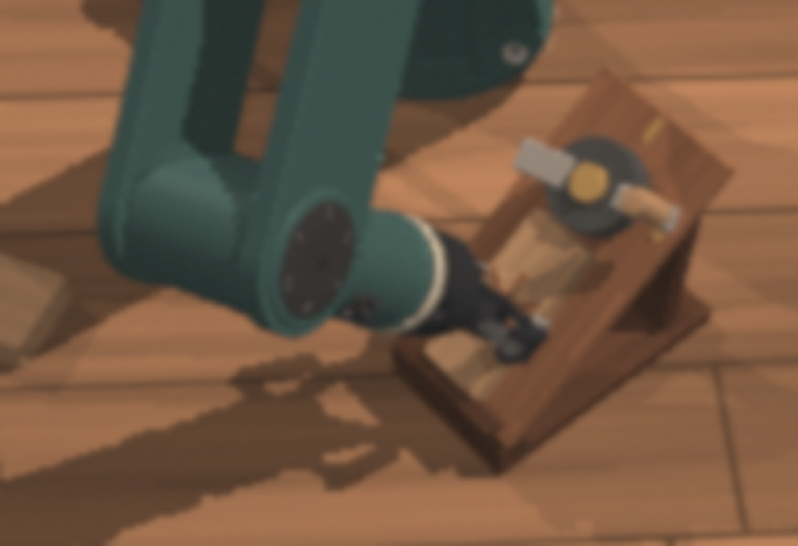

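The panel lies flat on the board, and the force check shows contact with both the board and the ledge. Now I'll release it and back straight out.

Emit:
drive_tool([
  {"xyz": [0, 0, 0], "rotation": [0, 0, 0], "jaw": -1},
  {"xyz": [0, 0, 0], "rotation": [0, 0, 0], "jaw": -1},
  {"xyz": [0, 0, 0], "rotation": [0, 0, 0], "jaw": -1},
  {"xyz": [0, 0, -0.4], "rotation": [0, 0, 0], "jaw": -1},
  {"xyz": [0, 0, -1], "rotation": [0, 0, 0], "jaw": -1},
  {"xyz": [0, 0, -2], "rotation": [0, 0, 0], "jaw": -1},
  {"xyz": [0, 0, -3], "rotation": [0, 0, 0], "jaw": -1},
  {"xyz": [0, 0, -3], "rotation": [0, 0, 0], "jaw": -1},
  {"xyz": [0, 0, -3], "rotation": [0, 0, 0], "jaw": -1},
])

```text
clock: 10.05
eef_pos: [0.5492, -0.1305, 0.3492]
ee_rot: [-2.445, 0.001, 0.646]
force: [0.4, 0.4, 0.2]
width: 0.0856
```

```bash
python3 -c "
from h import *
where();snap(('wrist','w7'));snap(('scene','s7'))
c=cv2.imread('pics/s7.png');cv2.imwrite('pics/s7c.png',cv2.resize(c[100:230,220:410],None,fx=4.2,fy=4.2,interpolation=cv2.INTER_CUBIC))"
```

```text
foot mm [ -3.1  -0.  152.2] top [136.9  -0.2 152. ] rel rot deg [-0.02  0.09 -0.08] force easel [ 0.2 -0.5  0.1] w 0.08564540760100352 t 10.05
```

View pics/w7.png

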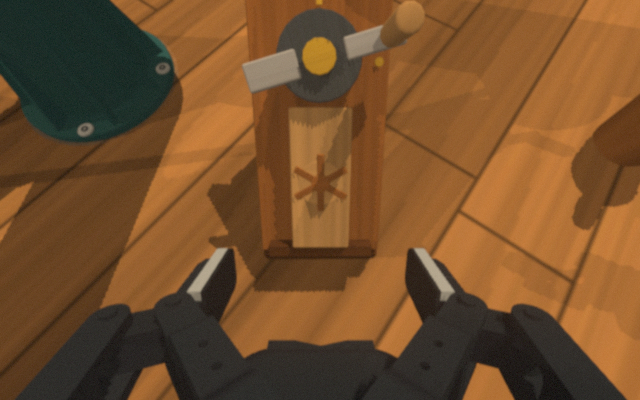

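View pics/s7c.png

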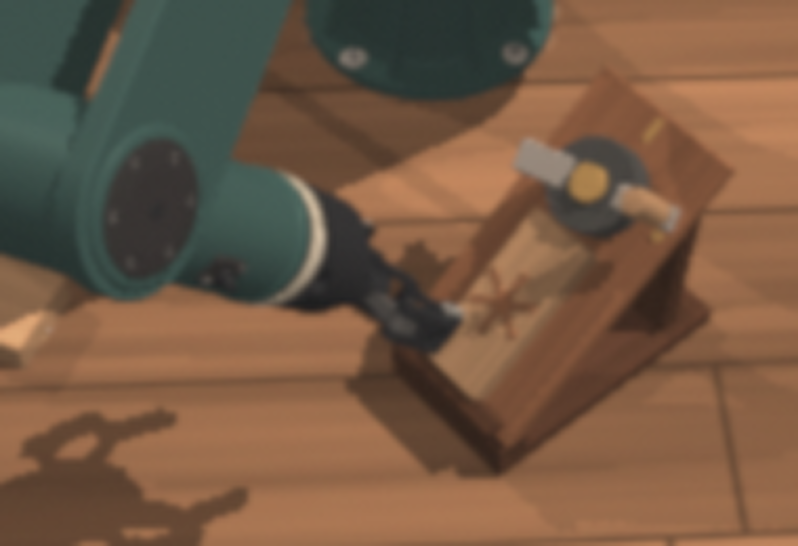

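```bash
python3 -c "
import cv2
im=cv2.imread('pics/w7.png')
cv2.imwrite('pics/w7c.png',cv2.resize(im[95:265,235:405],None,fx=3.5,fy=3.5,interpolation=cv2.INTER_CUBIC))"
```

```text
(no output)
```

View pics/w7c.png

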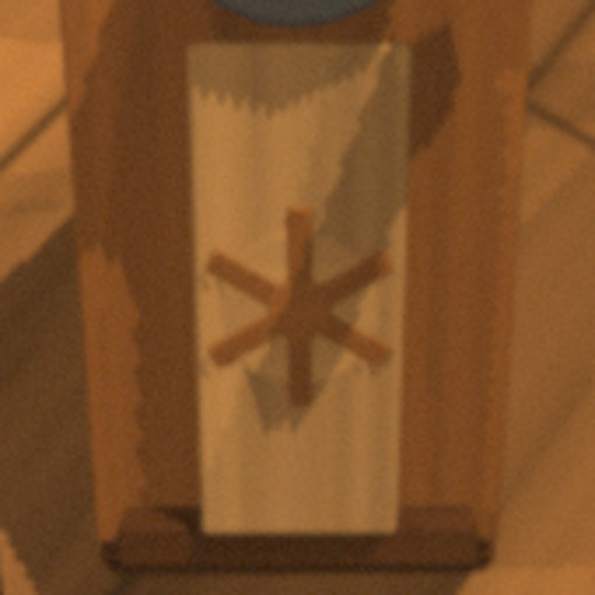

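```bash
cat > fit3.py <<'E'
from h import *
W=cam("w7")
wc=lambda *p:(np.array(p,float)+.5)/3.5-.5+[235,95]
def ez(p): return p[:3],easelR(p[3])
def f(p):
    o,M=ez(p);E=lambda q:o+M@np.asarray(q,float);r=[]
    for q,uv in[((.18,0,.037),(319.3,56.5)),((.18,-.055,0),(378.8,62)),((0,.055,.016),wc(122,507)),((0,-.055,.016),wc(473,507))]:
        r.append(proj(W,E(q))[0]-uv)
    for y,pts in[(.065,[wc(66,45),wc(98,500)]),(-.065,[wc(528,60),wc(500,500)])]:
        A,B=proj(W,[E((.05,y,0)),E((.2,y,0))]);t=(B-A)/np.linalg.norm(B-A);n=np.array([-t[1],t[0]])
        r.append(np.array([(q-A)@n for q in pts]))
    return np.ravel(r)
s=least_squares(f,[.452,-.004,.0545,2.21],loss='soft_l1')
print(s.cost,np.round(s.x,4),D(s.x[3]),np.round(f(s.x),1))
o,M=ez(s.x)
print("home corners pred",np.round((proj(W,[o+M@[x,y,.022] for x in(0,.14) for y in(.029,-.029)])-[235,95]+.5)*3.5-.5))
print("obs (202,534),(398,534),(188,43),(411,43)")
print("ledge inner top",np.round((proj(W,[o+M@[0,y,z] for z in(.016,0) for y in(.055,-.055)])-[235,95]+.5)*3.5-.5), "outer",np.round((proj(W,[o+M@[-.014,y,.016] for y in(.055,-.055)])-[235,95]+.5)*3.5-.5))
# panel fit in easel plane z=.022
uv=wc(202,534),wc(398,534),wc(188,43),wc(411,43)
def g(p):
    c,q=np.cos(p[2]),np.sin(p[2]);C=[]
    for a,b in[(-.07,.029),(-.07,-.029),(.07,.029),(.07,-.029)]:
        C.append(o+M@[p[0]+c*a-q*b,p[1]+q*a+c*b,.022])
    return (proj(W,C)-np.array(uv)).ravel()
t=least_squares(g,[.07,0,0]);print(t.x,D(t.x[2]),np.round(g(t.x),1))
E
python3 fit3.py
```

```text
2.7059152688855796 [4.4960e-01 1.1000e-03 4.9000e-02 2.2149e+00] 126.90331026311111 [ 0.7 -0.6 -1.1 -0.2 -0.3  0.4  0.4  0.8 -1.4 -0.4  0.6  1. ]
home corners pred [[203. 518.]
 [393. 518.]
 [189.  39.]
 [408.  39.]]
obs (202,534),(398,534),(188,43),(411,43)
ledge inner top [[121. 509.]
 [475. 510.]
 [129. 486.]
 [467. 488.]] outer [[123. 549.]
 [472. 550.]]
[ 0.06742903 -0.00049414  0.00320797] 0.18380337105757394 [ 0.9 -2.4 -1.  -2.4  0.6  1.8 -0.6  1.7]
```

```bash
sed -i 's/((0,.055,.016),wc(122,507)),((0,-.055,.016),wc(473,507))/((0,.055,0),wc(122,507)),((0,-.055,0),wc(473,507)),((-.014,.055,.016),wc(112,566)),((-.014,-.055,.016),wc(487,566))/' fit3.py; python3 fit3.py; python3 -c "
import cv2
im=cv2.imread('pics/w7.png')
cv2.imwrite('pics/w7d.png',cv2.resize(im[225:270,255:390],None,fx=5.8,fy=5.8,interpolation=cv2.INTER_CUBIC))"
```

```text
6.624184700971188 [ 0.4538 -0.0044  0.0548  2.2197] 127.17892028296416 [ 0.1 -0.1 -0.   0.2  1.  -0.9 -0.6 -1.1  2.1  0.7 -2.8  0.5  1.   1.2
 -0.9 -0.8]
home corners pred [[201. 537.]
 [396. 536.]
 [184.  46.]
 [410.  46.]]
obs (202,534),(398,534),(188,43),(411,43)
ledge inner top [[117. 527.]
 [479. 527.]
 [125. 504.]
 [471. 503.]] outer [[119. 568.]
 [477. 568.]]
[ 0.07074463 -0.00058365 -0.00059177] -0.03390586530423047 [ 0.1  0.1 -0.2  0.  -0.5  0.   0.5 -0. ]
```

View pics/w7d.png

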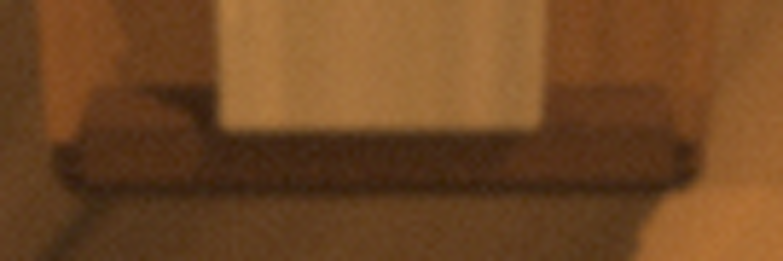

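The refit puts the panel home: centre x=70.7 mm, y=-0.6 mm, yaw 0.0°, with the foot on the ledge. Next I'll plan the handle move.

```bash
sed -i 's/^EO=.*/EO=np.array([.4533,-.0038,.0547]);EY=np.radians(127.15)/' h.py
cat >> h.py <<'E'
def hpos(a,z=.064,r=.06,tilt=0,yawc=0): return place(.18+r*np.sin(a),-r*np.cos(a),z,tilt,yawc,o=EO,ey=EY,L=.155)
E
sed -i 's/def place(x,y,z,tilt=0,yawc=0,o=EO,ey=EY,L=.1763)/def place(x,y,z,tilt=0,yawc=0,o=None,ey=None,L=.1763)/; s/    M=easelR(ey)$/    o=EO if o is None else o;ey=EY if ey is None else ey;M=easelR(ey)/' h.py
python3 - <<'E'
from h import *
from rig import status
print(status.get_obs()["joints"])
for a,z in((.277,.16),(.277,.11),(.277,.064),(1.571,.11),(1.571,.064)):
    P,Rt=hpos(a,z);print(a,z,np.round(P,3));delta(P,Rt)
E
```

```text
[-0.45781866  0.55094081  1.46250268  0.29762067  1.76615034 -1.14294981]
0.277 0.16 [ 0.531 -0.01   0.422]
xyz [1.154, -2.571, 0.215] rot [-0.15, 0.08, -0.16] rowsneeded 2.8265986866013564 0.02708963201257886
0.277 0.11 [0.511 0.015 0.384]
xyz [1.156, -2.568, 1.215] rot [-0.15, 0.08, -0.16] rowsneeded 3.0674589808622916 0.02708963201257886
0.277 0.064 [0.493 0.039 0.349]
xyz [1.157, -2.566, 2.135] rot [-0.15, 0.08, -0.16] rowsneeded 3.532955916271082 0.02708963201257886
1.571 0.11 [0.445 0.007 0.412]
xyz [-0.001, -3.437, 1.219] rot [-0.15, 0.08, -0.16] rowsneeded 3.646934198280076 0.02708963201257886
1.571 0.064 [0.427 0.031 0.377]
xyz [0.0, -3.435, 2.139] rot [-0.15, 0.08, -0.16] rowsneeded 4.046307199611375 0.02708963201257886
```

Emit:
drive_tool([
  {"xyz": [0, -1, 0], "rotation": [0, 0, 0], "jaw": -0.2},
  {"xyz": [0, -2, 0.2], "rotation": [0, 0, 0], "jaw": -0.2},
  {"xyz": [0, -3, 0.5], "rotation": [0, 0, 0], "jaw": -0.2},
  {"xyz": [0, -3.43, 0.8], "rotation": [0, 0, 0], "jaw": -0.2},
  {"xyz": [0, -3.43, 0.8], "rotation": [0, 0, 0], "jaw": -0.2},
  {"xyz": [0, -3.43, 0.8], "rotation": [0, 0, 0], "jaw": -0.2},
])

```text
clock: 10.75
eef_pos: [0.4531, -0.0035, 0.4278]
ee_rot: [-2.442, 0.003, 0.649]
force: [0.5, 0.3, 0.2]
width: 0.051
```

Run:
```python
from h import *
from rig import status
snap(("wrist","w8"));o=status.get_obs();print(o["joints"],o["width"])
for a,z in((1.571,.13),(1.571,.064),(.277,.13),(.277,.11),(.277,.064)):
    P,Rt=hpos(a,z);print(a,z);delta(P,Rt)
```

```text
[-0.32473855  0.29972466  1.66523151  0.37699899  1.77018793 -1.01029199] 0.05097164458160427
1.571 0.13
xyz [-0.004, -0.015, 0.023] rot [-0.06, 0.09, -0.13] rowsneeded 0.028187677104514818 0.019185978034678326
1.571 0.064
xyz [-0.002, -0.014, 1.343] rot [-0.06, 0.09, -0.13] rowsneeded 1.3434487214014679 0.019185978034678326
0.277 0.13
xyz [1.152, 0.854, 0.021] rot [-0.06, 0.09, -0.13] rowsneeded 1.4343642102267788 0.019185978034678326
0.277 0.11
xyz [1.153, 0.855, 0.421] rot [-0.06, 0.09, -0.13] rowsneeded 1.4953546443556682 0.019185978034678326
0.277 0.064
xyz [1.154, 0.855, 1.341] rot [-0.06, 0.09, -0.13] rowsneeded 1.9650599506056257 0.019185978034678326
```

View pics/w8.png

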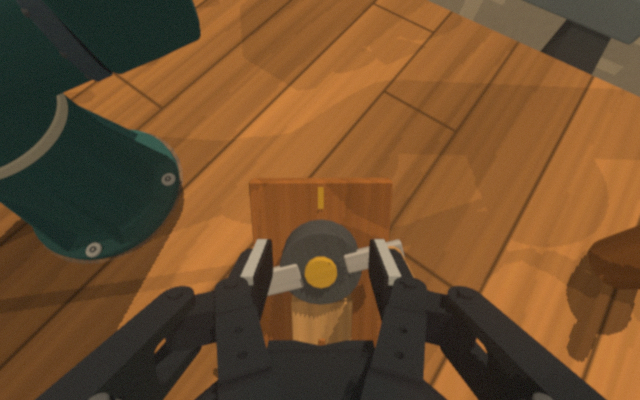

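The locked pose is reachable with the joints comfortable. The mark at (320,197) and cap at (320,272) lie on the image centreline. Moving over the peg now.

Emit:
drive_tool([
  {"xyz": [0.6, 0.45, -0.2], "rotation": [0, 0, 0], "jaw": -0.2},
  {"xyz": [1.15, 0.85, 0], "rotation": [0, 0, 0], "jaw": -0.2},
  {"xyz": [1.15, 0.85, 0.02], "rotation": [0, 0, 0], "jaw": -0.2},
  {"xyz": [1.15, 0.85, 0.02], "rotation": [0, 0, 0], "jaw": -0.2},
  {"xyz": [1.15, 0.85, 0.02], "rotation": [0, 0, 0], "jaw": -0.2},
])

```text
clock: 11.3
eef_pos: [0.5189, 0.0042, 0.4001]
ee_rot: [-2.442, 0.003, 0.647]
force: [0.3, -0.3, -0.1]
width: 0.051
```

Run:
```python
from h import *
snap(("wrist","w9"))
delta(*hpos(.277,.064))
```

```text
xyz [0.014, 0.01, 1.343] rot [-0.03, 0.03, -0.15] rowsneeded 1.343325680269445 0.018551290971844124
```

View pics/w9.png

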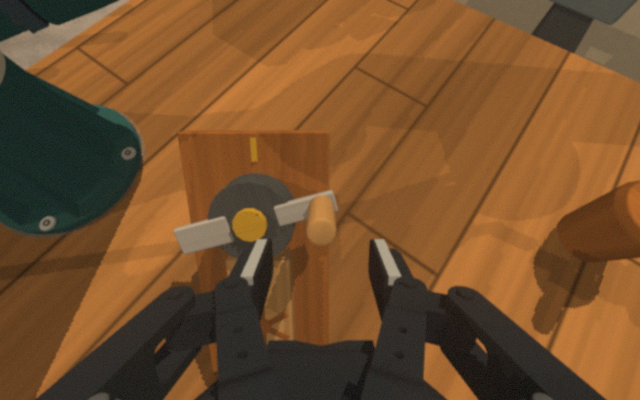

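The peg, at (321,232), is centred between the fingers. Going down and gripping it.

Emit:
drive_tool([
  {"xyz": [0.01, 0.01, 0.4], "rotation": [0, 0, 0], "jaw": -0.2},
  {"xyz": [0.01, 0.01, 0.8], "rotation": [0, 0, 0], "jaw": -0.2},
  {"xyz": [0.01, 0.01, 1.1], "rotation": [0, 0, 0], "jaw": -0.2},
  {"xyz": [0.01, 0.01, 1.34], "rotation": [0, 0, 0], "jaw": -0.2},
  {"xyz": [0.01, 0.01, 1.34], "rotation": [0, 0, 0], "jaw": -0.2},
  {"xyz": [0.01, 0.01, 1.34], "rotation": [0, 0, 0], "jaw": -0.2},
])

```text
clock: 11.95
eef_pos: [0.494, 0.0388, 0.3493]
ee_rot: [-2.444, 0.001, 0.647]
force: [0.4, -0.0, 0.1]
width: 0.0511
```

Run:
```python
from h import *
snap(("wrist","w10"))
where(.155);delta(*hpos(.277,.064))
```

```text
foot mm [126.2 -58.3  65. ] top [266.2 -58.5  64.8] rel rot deg [-0.03  0.06 -0.09] force easel [-0.3 -0.2 -0.3] w 0.051348720664174605 t 12.0
xyz [-0.012, 0.0, 0.018] rot [0.06, -0.03, -0.09] rowsneeded 0.022007217301770198 0.01322725314536122
```

View pics/w10.png

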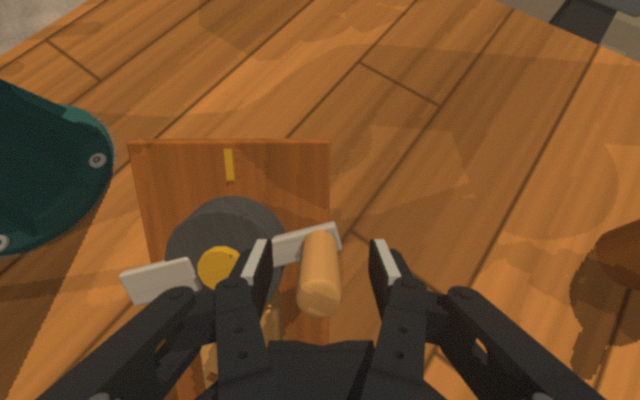

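Emit:
drive_tool([
  {"xyz": [0, 0, 0], "rotation": [0, 0, 0], "jaw": 1},
  {"xyz": [0, 0, 0], "rotation": [0, 0, 0], "jaw": 1},
  {"xyz": [0, 0, 0], "rotation": [0, 0, 0], "jaw": 1},
  {"xyz": [0, 0, 0], "rotation": [0, 0, 0], "jaw": 1},
  {"xyz": [0, 0, 0], "rotation": [0, 0, 0], "jaw": 1},
  {"xyz": [0, 0, 0], "rotation": [0, 0, 0], "jaw": 1},
  {"xyz": [0, 0, 0], "rotation": [0, 0, 0], "jaw": 1},
], force=25)

```text
clock: 12.7
eef_pos: [0.4938, 0.0381, 0.3492]
ee_rot: [-2.445, 0.003, 0.648]
force: [-2.5, -6.1, 2.9]
width: 0.0193
```

Run:
```python
from h import *
from rig import status
where(.155)
o=status.get_obs();R0=R.from_euler('xyz',o["ee_rot"]).as_matrix();M=easelR(EY)
g=M.T@(o["eef_pos"]+R0@[0,0,.155]-EO);print(g)
# arc rows in tool frame, starting from current measured pos, keep z
for a in (np.linspace(.277,1.571,14)):
    P,Rt=hpos(a,g[2]); print(round(a,3),np.round(R0.T@(P-o["eef_pos"])/.05,3))
```

```text
foot mm [125.9 -57.2  65. ] top [265.9 -57.5  64.8] rel rot deg [ 0.1   0.08 -0.12] force easel [-0.7  5.7  4.4] w 0.01932019598605118 t 12.7
[ 0.19590675 -0.05734547  0.06486996]
0.277 [ 0.002 -0.006 -0.   ]
0.377 [-0.037 -0.119 -0.   ]
0.476 [-0.086 -0.227 -0.   ]
0.576 [-0.146 -0.331 -0.   ]
0.675 [-0.217 -0.427 -0.   ]
0.775 [-0.296 -0.516 -0.   ]
0.874 [-0.384 -0.597 -0.   ]
0.974 [-0.479 -0.669 -0.   ]
1.073 [-0.581 -0.731  0.   ]
1.173 [-0.689 -0.782  0.   ]
1.272 [-0.801 -0.823  0.   ]
1.372 [-0.917 -0.852  0.   ]
1.471 [-1.035e+00 -8.700e-01  1.000e-03]
1.571 [-1.154e+00 -8.750e-01  1.000e-03]
```

Emit:
drive_tool([
  {"xyz": [-0.037, -0.119, 0], "rotation": [0, 0, 0], "jaw": 1},
  {"xyz": [-0.086, -0.227, 0], "rotation": [0, 0, 0], "jaw": 1},
  {"xyz": [-0.146, -0.331, 0], "rotation": [0, 0, 0], "jaw": 1},
  {"xyz": [-0.217, -0.427, 0], "rotation": [0, 0, 0], "jaw": 1},
  {"xyz": [-0.296, -0.516, 0], "rotation": [0, 0, 0], "jaw": 1},
  {"xyz": [-0.384, -0.597, 0], "rotation": [0, 0, 0], "jaw": 1},
])

```text
clock: 13.3
eef_pos: [0.4666, 0.0468, 0.369]
ee_rot: [-2.444, -0.006, 0.644]
force: [9.4, 11.5, -0.1]
width: 0.0195
```

Run:
```python
from h import *
from rig import status
snap(("wrist","w11"));snap(("scene","s11"))
c=cv2.imread('pics/s11.png');cv2.imwrite('pics/s11c.png',cv2.resize(c[90:220,240:430],None,fx=4.2,fy=4.2,interpolation=cv2.INTER_CUBIC))
where(.155)
o=status.get_obs();R0=R.from_euler('xyz',o["ee_rot"]).as_matrix();M=easelR(EY)
g=M.T@(o["eef_pos"]+R0@[0,0,.155]-EO);print(g)
for a in (np.linspace(.874,1.571,8)):
    P,Rt=hpos(a,g[2]); print(round(a,3),np.round(R0.T@(P-o["eef_pos"])/.05,3))
```

```text
foot mm [157.5 -41.7  64.9] top [297.5 -41.6  65. ] rel rot deg [-0.35 -0.04  0.04] force easel [ 4.2 -9.3 -0.1] w 0.018949960959094757 t 13.4
[ 0.22749975 -0.04166469  0.06497376]
0.874 [-0.044  0.028 -0.   ]
0.974 [-0.139 -0.044 -0.001]
1.073 [-0.241 -0.107 -0.001]
1.173 [-0.349 -0.158 -0.002]
1.272 [-0.461 -0.199 -0.003]
1.372 [-0.577 -0.229 -0.003]
1.471 [-0.695 -0.246 -0.004]
1.571 [-0.814 -0.252 -0.005]
```

View pics/w11.png

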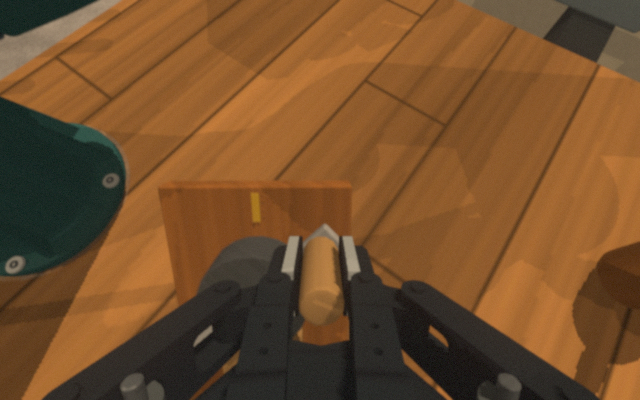

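View pics/s11c.png

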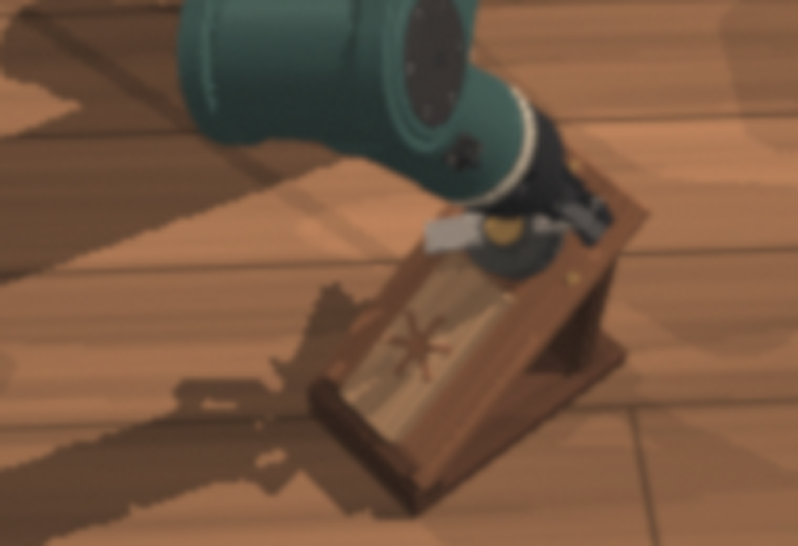

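Emit:
drive_tool([
  {"xyz": [-0.1, -0.07, 0], "rotation": [0, 0, 0], "jaw": 1},
  {"xyz": [-0.2, -0.134, 0], "rotation": [0, 0, 0], "jaw": 1},
  {"xyz": [-0.31, -0.185, 0], "rotation": [0, 0, 0], "jaw": 1},
  {"xyz": [-0.42, -0.226, 0], "rotation": [0, 0, 0], "jaw": 1},
  {"xyz": [-0.54, -0.255, 0], "rotation": [0, 0, 0], "jaw": 1},
  {"xyz": [-0.66, -0.272, 0], "rotation": [0, 0, 0], "jaw": 1},
  {"xyz": [-0.77, -0.278, 0], "rotation": [0, 0, 0], "jaw": 1},
  {"xyz": [-0.77, -0.278, 0], "rotation": [0, 0, 0], "jaw": 1},
  {"xyz": [-0.77, -0.278, 0], "rotation": [0, 0, 0], "jaw": 1},
])

```text
clock: 14.3
eef_pos: [0.4269, 0.033, 0.3796]
ee_rot: [-2.435, -0.003, 0.647]
force: [-0.4, 7.8, 19.2]
width: 0.0196
```

Run:
```python
from h import *
snap(("wrist","w12"))
where(.155);delta(*hpos(1.571,.065))
```

```text
foot mm [174.8  -1.7  64.2] top [314.8  -1.6  65.4] rel rot deg [-0.16 -0.49  0.05] force easel [17.3 -4.6 10. ] w 0.01949270336485826 t 14.35
xyz [-0.025, 0.07, -0.005] rot [-0.49, -0.16, 0.05] rowsneeded 0.07447338111191022 0.05993644985483926
```

View pics/w12.png

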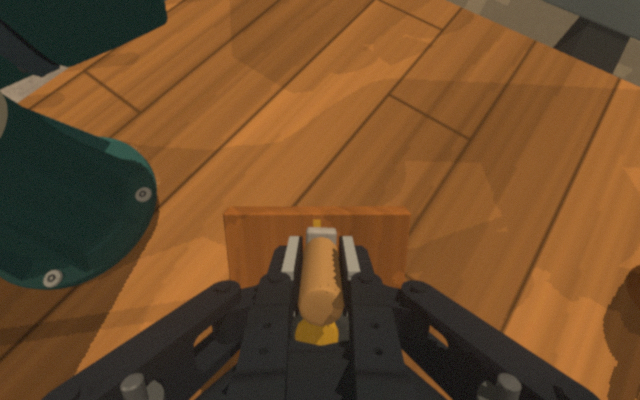

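The handle is 1.7 mm short of the line (line at x≈317 px, arm end at 321 px). Correcting, and easing off the radial load.

Emit:
drive_tool([
  {"xyz": [-0.03, 0.04, 0], "rotation": [0, 0, 0], "jaw": 1},
  {"xyz": [-0.05, 0.06, 0], "rotation": [0, 0, 0], "jaw": 1},
  {"xyz": [-0.05, 0.06, 0], "rotation": [0, 0, 0], "jaw": 1},
  {"xyz": [-0.05, 0.06, 0], "rotation": [0, 0, 0], "jaw": 1},
])

```text
clock: 14.75
eef_pos: [0.4254, 0.0306, 0.3786]
ee_rot: [-2.43, -0.002, 0.648]
force: [-3.5, 9.8, 30.4]
width: 0.0196
```

Run:
```python
from h import *
snap(("wrist","w13"))
where(.155)
c=cv2.imread('pics/w13.png');cv2.imwrite('pics/w13c.png',cv2.resize(c[195:355,215:425],None,fx=3.6,fy=3.6,interpolation=cv2.INTER_CUBIC))
```

```text
foot mm [174.2   1.   63.8] top [314.2   1.2  65.7] rel rot deg [-0.12 -0.78  0.07] force easel [26.1 -3.5 15.6] w 0.019461556653649365 t 14.8
```

View pics/w13c.png

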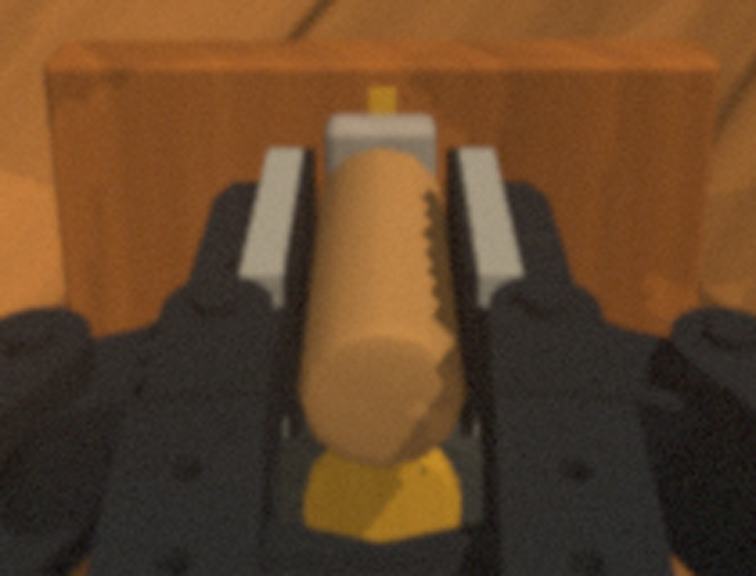

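The arm end (381.5), brass line (382) and cap (382) line up in the crop. I'll relieve the radial load before releasing.

Emit:
drive_tool([
  {"xyz": [0, -0.06, -0.02], "rotation": [0, 0, 0], "jaw": 1},
  {"xyz": [0, -0.12, -0.04], "rotation": [0, 0, 0], "jaw": 1},
  {"xyz": [0, -0.12, -0.04], "rotation": [0, 0, 0], "jaw": 1},
])

```text
clock: 15.1
eef_pos: [0.4243, 0.0315, 0.3801]
ee_rot: [-2.441, 0.001, 0.647]
force: [0.8, 7.3, -8.9]
width: 0.0194
```

Run:
```python
from h import *
where(.155)
```

```text
foot mm [174.5   1.8  64.7] top [314.5   1.6  65.1] rel rot deg [-0.03 -0.14 -0.09] force easel [ -1.6  -5.1 -10.3] w 0.0193855844219316 t 15.1
```

Emit:
drive_tool([
  {"xyz": [0.01, 0, 0.03], "rotation": [0, 0, 0], "jaw": 1},
  {"xyz": [0.01, 0, 0.03], "rotation": [0, 0, 0], "jaw": -0.2},
  {"xyz": [0.01, 0, 0.03], "rotation": [0, 0, 0], "jaw": -0.2},
  {"xyz": [0.01, 0, 0.03], "rotation": [0, 0, 0], "jaw": -0.2},
  {"xyz": [0.01, 0, 0.03], "rotation": [0, 0, 0], "jaw": -0.2},
  {"xyz": [0.01, 0, -0.5], "rotation": [0, 0, 0], "jaw": -0.2},
  {"xyz": [0.01, 0, -1.2], "rotation": [0, 0, 0], "jaw": -0.2},
  {"xyz": [0, 1, -2], "rotation": [0, 0, 0], "jaw": -0.2},
  {"xyz": [0, 2, -2.2], "rotation": [0, 0, 0], "jaw": -0.2},
  {"xyz": [0, 3, -2.2], "rotation": [0, 0, 0], "jaw": -0.2},
  {"xyz": [0, 3, -2.2], "rotation": [0, 0, 0], "jaw": -0.2},
  {"xyz": [0, 3, -2.2], "rotation": [0, 0, 0], "jaw": -0.2},
])

```text
clock: 16.3
eef_pos: [0.5374, -0.119, 0.3665]
ee_rot: [-2.441, 0.003, 0.645]
force: [-0.8, -0.9, 0.9]
width: 0.0515
```

Run:
```python
from h import *
snap(("wrist","w14"));snap(("top","t14"));snap(("scene","s14"))
where(.155)
c=cv2.imread('pics/w14.png');cv2.imwrite('pics/w14c.png',cv2.resize(c[0:270,225:415],None,fx=2.2,fy=2.2,interpolation=cv2.INTER_CUBIC))
```

```text
foot mm [ 24.8   2.2 175.9] top [164.8   2.1 176. ] rel rot deg [ 0.03 -0.05 -0.08] force easel [0.3 0.8 0.1] w 0.0509227434602705 t 16.45
```

View pics/w14.png

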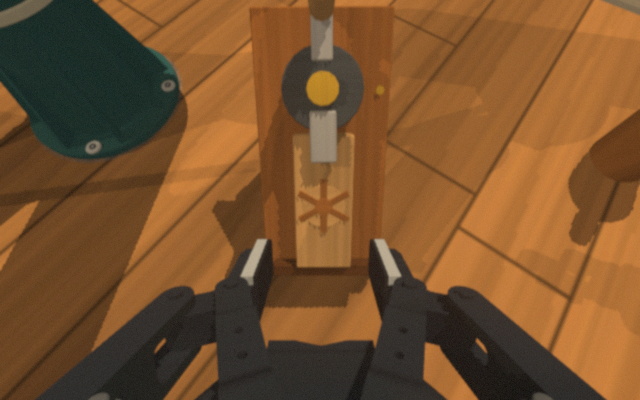

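View pics/w14c.png

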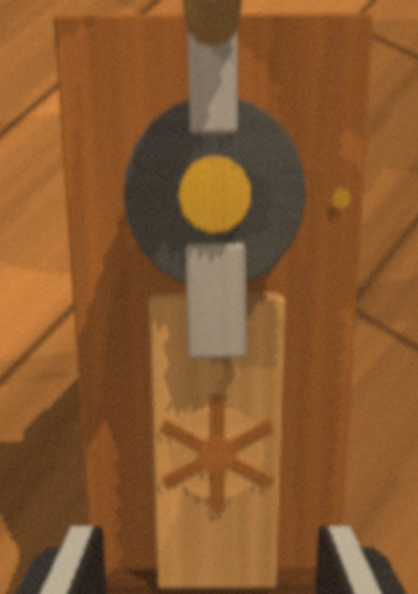

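View pics/s14.png

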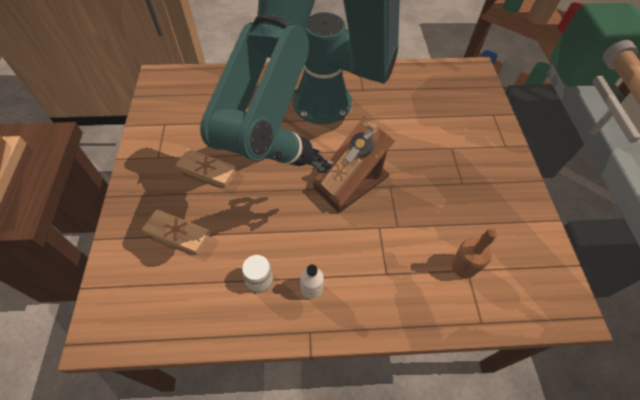

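```bash
cat > fit4.py <<'E'
from h import *
W=cam("w14")
wc=lambda *p:(np.array(p,float)+.5)/2.2-.5+[225,0]
def E_(p): 
    M=easelR(p[3]);return lambda q:p[:3]+M@np.asarray(q,float)
def f(p):
    E=E_(p);a=p[4];hd=np.array([np.sin(a),-np.cos(a),0]);hp=np.array([np.cos(a),np.sin(a),0]);pv=np.array([.18,0,0]);r=[]
    for q,uv in[((.18,0,.037),wc(215,194)),((.18,-.055,0),wc(341,198)),(pv+[0,0,.031]-.064*hd+.012*hp,wc(188,356)),(pv+[0,0,.031]-.064*hd-.012*hp,wc(246,356))]:
        r.append(proj(W,E(q))[0]-uv)
    def line(A,B,pts):
        A,B=proj(W,[E(A),E(B)]);t=(B-A)/np.linalg.norm(B-A);n=np.array([-t[1],t[0]]);r.append(np.array([(q-A)@n for q in pts]))
    line((.05,.065,0),(.24,.065,0),[wc(57,30),wc(91,500)]);line((.05,-.065,0),(.24,-.065,0),[wc(370,40),wc(347,480)])
    z=np.array([0,0,.031])
    for s,pts in((1,[wc(187,250),wc(188,350)]),(-1,[wc(245,250),wc(246,350)])):
        line(pv+z-.03*hd+s*.012*hp,pv+z-.064*hd+s*.012*hp,pts)
    return np.ravel(r)
s=least_squares(f,[.453,-.004,.0547,2.219,1.57],loss='soft_l1')
print(s.cost,np.round(s.x,4),D(s.x[3]),"collar",s.x[4],D(s.x[4]));print(np.round(f(s.x),1))
E=E_(s.x);uv=wc(157,586),wc(277,586),wc(150,294),wc(284,294)
def g(p):
    c,q=np.cos(p[2]),np.sin(p[2])
    return (proj(W,[E([p[0]+c*a-q*b,p[1]+q*a+c*b,.022]) for a,b in[(-.07,.029),(-.07,-.029),(.07,.029),(.07,-.029)]])-np.array(uv)).ravel()
t=least_squares(g,[.07,0,0]);print("panel",t.x,D(t.x[2]),np.round(g(t.x),1))
E
python3 fit4.py
```

```text
1.3606783757328074 [ 4.5380e-01 -1.2000e-03  5.2800e-02  2.2306e+00  1.5642e+00] 127.8017547849096 collar 1.5642364791254797 89.62414841429369
[ 0.8  0.5 -0.6 -0.2  0.3 -0.1 -0.4 -0.3  0.6  0.3 -0.4  0.2  0.   0.3
  0.5 -0.4]
panel [ 0.07027063  0.00060941 -0.00955744] -0.5476007556451021 [ 0.5 -0.7 -0.6 -1.1 -0.3  0.8  0.4  0.6]
```

```bash
python3 -c "
from rig import ctrl
print(ctrl.sign_off())"
```

```text
the job is handed in; nothing more can be done
None
```

The job is done and handed in at about 16.5 s of the 56 s allowed. The small panel is on the easel with its foot against the ledge and the carved face out, and the collar is turned to locked with its wing over the panel.

**What I did:** I picked the smallest of the three panels, tilted it in past the collar's hub until it met the ledge, and laid it flat. I then gripped the peg, turned it along its arc to the brass line, let go and backed clear.

**Last checks, from the wrist camera after backing off:**
- **Panel:** centre at x ≈ 70.3 mm and y ≈ 0.6 mm, about 0.5° off straight. An earlier fit, before the collar was turned, gave y ≈ -0.6 mm and 0.0°; the two agree within camera accuracy.
- **Collar:** about 89.6°, with 90° being locked. Just before release, the handle arm's end, the brass line and the cap lined up in the enlarged picture.
- **Other things:** the mallet, tin, glue and the two larger panels look unmoved in the scene view, by eye only. The measured tool force was near zero.

**What went wrong or disagreed:**
- My first panel fit after release put the foot about 4 mm past the ledge. I had taken the wrong edge for the ledge's inner top; with that corrected, the fit agreed with the others.
- The handle stopped 1.7 mm short of the line at first and I corrected it. That correction pressed about 30 N sideways through the fingers on the peg; I eased it off before release.

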